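# Put the drafting kit away on the plan counter

## Task

Put the drafting kit away: slide every green template that is out on the counter under the orange-lipped sprung arm of the holder, so that they lie in one neat flat pile squared up against the back stop with the arm pressing on top, and press the yellow laser meter, the red tape measure and the black loupe fully down into their own cutouts in the open case. The order is free; leave the other desk things where they are.

Things in the scene. Friction and masses are not known exactly. Their poses are not given: they have to be found in the camera images.
- template1: flat rigid green drafting template with white hole figures on top, 104 (its x) x 58 (its y) x 6 mm thick, about 50 g; symmetric end for end. Origin: centre of its underside; z up through the plate. Three or four of templates 1 to 4 are present in a run (None if absent)
- template2: flat rigid green drafting template with white hole figures on top, 104 (its x) x 58 (its y) x 6 mm thick, about 50 g; symmetric end for end. Origin: centre of its underside; z up through the plate. Three or four of templates 1 to 4 are present in a run (None if absent)
- template3: flat rigid green drafting template with white hole figures on top, 104 (its x) x 58 (its y) x 6 mm thick, about 50 g; symmetric end for end. Origin: centre of its underside; z up through the plate. Three or four of templates 1 to 4 are present in a run (None if absent)
- template4: flat rigid green drafting template with white hole figures on top, 104 (its x) x 58 (its y) x 6 mm thick, about 50 g; symmetric end for end. Origin: centre of its underside; z up through the plate. Three or four of templates 1 to 4 are present in a run (None if absent)
- laser_meter: yellow laser distance meter with a dark screen and black keys, a block 110 (x) x 46 (y) x 32 mm tall; origin: centre of its underside; about 140 g. May go into its cutout either end first
- tape_measure: red tape measure in its case, a block 62 (x) x 50 (y) x 36 mm tall with a black disc on top; origin: centre of its underside; about 180 g. May go in either end first
- loupe: black round magnifier, upright cylinder of 46 mm diameter, 36 mm tall, pale blue lens on top; origin: centre of its underside; about 100 g; any yaw
- holder: fixed template holder: wooden platform 50 mm wide (y), x -35 to +105 mm, flat top 20 mm above the table, on a steel base 90 mm wide, 8 mm high, from x -37.5 mm. Origin on the table under the middle of the seated pile. x points to the back stop: templates slide in flat along +x, long side along x. Front half free at the sides: fingers can straddle a template there
- holder_seat (a point): point on the platform's top, 20 mm above the table, straight under the centre of a fully home template (holder's axes). The k-th template of the pile (k from 0) has its underside 6k mm above it
- back_stop (a point): on the platform's top at holder x +53 mm, between the front faces of two steel posts (16 mm wide, 36 mm tall above the platform) that stop the templates' far ends
- holder_arm (a joint): sprung hold-down arm, hinged about the holder's y at x +100 mm, 38 mm above the table. 0 rad = down on the empty platform; grows as it rises (about 0.08 per template under it, at most 0.9). Its fixed cross roller (12 mm diameter, 40 mm wide in y), at holder x +20 mm, presses down with about 2 N (empty) to 4 N (four templates)
- holder_lip (a point): middle of the front edge (underside) of the arm's orange lip, 38 mm wide, which slopes up at 25 degrees from the roller towards the open front, ending 33 mm nearer the front and 15 mm higher. A template pushed in flat along +x on the platform or pile runs under it and lifts the arm by itself (under 10 N)
- case: fixed open orange instrument case, 178 (x) x 176 (y) mm with a rigid grey insert; origin on the table under the insert's centre. Its lid lies open flat behind it, to x +242 mm, 20 mm high
- insert_top (a point): centre of the insert's flat top, 24 mm above the table. Its three cutouts are 14 mm deep, 1.5 mm wider than their tool on each side, mouths chamfered 3 mm. Sprung rubber beads on two facing sides, 6.5 mm above the cutout floor, grip the tool: pressing it home takes about 5 to 12 N; its own weight does not do it
- pocket_laser (a point): centre of the floor of the laser meter's rectangular cutout (10 mm above the table), at case x -42, y 0 mm. Axes are the case's; the cutout's long side runs along the case's y, so the tool's x lies along the case's y
- pocket_tape (a point): centre of the floor of the tape measure's rectangular cutout (10 mm above the table), at case x +36, y -40 mm; its long side (62 mm tool) runs along the case's x
- pocket_loupe (a point): centre of the floor of the loupe's round cutout (10 mm above the table), at case x +36, y +46 mm
- sharpener: blue pencil sharpener box, 52 x 42 x 34 mm; loose bystander, to be left where it is; origin: centre of its underside
- eraser: white eraser with blue sleeve, 26 x 44 x 14 mm; loose bystander, to be left where it is; origin: centre of its underside
- stapler: dark desk stapler, 34 x 130 mm (long side along y), about 53 mm tall; loose bystander, to be left where it is; origin: centre of its underside
- calculator: grey desk calculator, 120 x 76 x 14 mm; loose bystander, to be left where it is; origin: centre of its underside
- pin_tin: round steel pin tin, 60 mm diameter, 30 mm tall; loose bystander, to be left where it is; origin: centre of its underside
Things that resemble listed ones, but are neither listed nor needed, are in the scene too. Leave any blue or purple look-alike of the template1 alone.

How it is judged:
At the end, for the whole second after the job is handed in: Each template present flat under the lowered arm, centre within 10 mm of holder_seat in x and y, squared within 0.15 rad, tilt under 0.1. Each instrument within 4 mm of its cutout's centre, underside within 3 mm of its floor, tilt under 0.08 rad. All at rest (x of template1 in the frame of holder_seat between -0.01 and 0.01 m and y of template1 in the frame of holder_seat between -0.01 and 0.01 m and z of template1 in the frame of holder_seat between -0.004 and 0.0225 m and angle between the x axis of each of template1, template2, template3, template4 and the x axis of holder_seat, either way round below 0.15 rad and angle between each of template1, template2, template3, template4's own z axis and vertical below 0.1 rad and linear speed of each of template1, template2, template3, template4, laser_meter, tape_measure, loupe below 0.02 m/s and x of template2 in the frame of holder_seat between -0.01 and 0.01 m and y of template2 in the frame of holder_seat between -0.01 and 0.01 m and z of template2 in the frame of holder_seat between -0.004 and 0.0225 m and x of template3 in the frame of holder_seat between -0.01 and 0.01 m and y of template3 in the frame of holder_seat between -0.01 and 0.01 m and z of template3 in the frame of holder_seat between -0.004 and 0.0225 m and x of template4 in the frame of holder_seat between -0.01 and 0.01 m and y of template4 in the frame of holder_seat between -0.01 and 0.01 m and z of template4 in the frame of holder_seat between -0.004 and 0.0225 m and horizontal distance between laser_meter and pocket_laser below 0.004 m and z of laser_meter in the frame of pocket_laser between -0.003 and 0.003 m and angle between each of laser_meter, tape_measure, loupe's own z axis and vertical below 0.08 rad and horizontal distance between tape_measure and pocket_tape below 0.004 m and z of tape_measure in the frame of pocket_tape between -0.003 and 0.003 m and horizontal distance between loupe and pocket_loupe below 0.004 m and z of loupe in the frame of pocket_loupe between -0.003 and 0.003 m and value of joint holder_arm below 0.45 rad); the robot touches nothing.
It fails at once if a bystander (sharpener, eraser, stapler, calculator or pin tin) is pushed more than 40 mm from its place (distance of any of sharpener, eraser, stapler, calculator, pin_tin from where it was at the start of the episode above 0.04 m).
Of template1, template2, template3, template4 only 3 to 4 are there at a start; the rules pass over those that are not, and their reading is None.
At some moment in a run one of template1, template2, template3, template4, laser_meter, tape_measure, loupe may be knocked a few centimetres aside while the robot is not near it.
Once in a run the grip may slacken for a moment while it holds something.
It also fails if it takes over 210 s, if anything falls off the work surface, if the arm or the gripper's body presses on something with over 40 N, if the wrist force passes 120 N, or if a joint passes its speed limit or range.

## Robot

A 7-joint arm with a two-finger parallel gripper is mounted at the origin on the work surface. World frame = base frame: x ahead of the robot, y to its left, z up, the work surface at z = 0. Lengths are in m, angles in rad, forces in N, time in s.
With the tool pointing down it reaches from about 0.425 to 0.875 m from the base axis. Payload 4.7 kg.
Tool frame: the origin (TCP) lies at the very end of the fingers, on their centre line; the grasp point (between the pads) lies 19 mm behind it; z points along the fingers, y is the line along which they close (so a half turn about z gives the same grasp; the last joint's range is limited). The gripper opens to 87 mm and grips with 3 to 60 N. Pads are 19 mm wide; open, the fingers measure 117 mm over their backs; the gripper's body (75 mm by 190 mm) begins 51 mm behind the grasp point.
Start: joints at [-1.313, 0.321, -0.07, 1.45, 0.023, 1.371, -0.057], TCP at [0.157, 0.631, 0.223] pointing down, gripper open.
Joint ranges: [-2.86, 2.86], [-0.3, 2.09], [-1.38, 1.24], [0.06, 2.45], [-1.56, 4.7], [0.09, 2.05], [-2.69, 2.69]. Speed limits (rad/s): [2.57, 2.57, 3.14, 3.14, 3.14, 3.14, 3.14].

## Interface

Orientations are given as a rotation vector (axis times angle).
In Python, from bench import ctrl, get_image, job gives the robot as it stands.
- The arm moves only by the shell command python3 -m crank 'ROWS' [FORCE]. ROWS is JSON, a list that holds one entry, the list of rows, each a list of 5 numbers: the shift along the tool's x, y, z in mm, then the turn about the tool's z in rad, then the closure, from -1 (fully open) to 1 (shut), so that 0 is half open. A call has 1 to 10 rows; each row shifts and turns the commanded pose from where the row before left it, along the tool's axes as they then stand; what a row does not reach is not made up. A row lasts 1/12 s, in which the tool goes at most 41.7 mm and 7.16 degrees, less where a joint would pass 70% of its speed; a pose out of reach is approached as far as the arm can. A call with a gripper value outside its range is refused whole. The fingers move at their own pace and stop on an object; FORCE is the grip in N (left out, the last holds). Time passes only in rows, so rows that do not move let the fingers close. It gives the time, the measured TCP pose, the force, the opening and the grip force at its end, in the units of the state.
- ctrl.get_state(): the state, without advancing time (a new reading comes with each control period).
- get_image(name): name is "side" or "top"; returns a dict with "pixels" (384x512x3 uint8, red, green, blue), "fx", "fy", "cx", "cy" (pixels), "k1" (the pictures are not rectified: a ray, as slopes to the right and down, at radius r is drawn at 1 + k1 r^2 times it, then the intrinsics apply), "T" (4x4, takes a point from camera to world coordinates). Camera axes: x right, y down, z forward; pixel columns grow to the right and rows downward; lengths in m; the calibration is good to about 2 mm. A picture is of the moment at which its call begins. There is no depth.
- job.close_job(): hands the job in; it is judged then, once.
The state is a dict: "time": time; "joint_positions": joint angles; "qd": joint speeds; "joint_torque": joint torques, N m; "position": TCP position; "tool_rot": TCP orientation; "ft_force": force on the tool from outside, world axes, zero at the start; "torque": the same for the moment, N m; "grip_width": opening from 0.0 (shut) to 1.0 (fully open); "grip_force": force on a finger pad.
Only numpy, scipy, OpenCV 4.12 (cv2) and the standard library are available. Lean on these libraries where they do the work, as an engineer would, in place of code of your own. Each camera call takes 0.05 s, during which the arm holds its last target. There are 200 camera calls.

## Working session

There is one attempt and no reset: what is moved stays moved. The work goes in short steps, Python scripts to look and compute and a shell command to move; the robot and the scene stay as the last step left them, time stands still between calls to the robot, and variables do not carry over. Pictures are saved under pics/ and viewed, at most 14 in all, crops included, and the job is handed in when it is done.

```bash
ls; mkdir -p pics
python3 - <<'E'
from bench import ctrl,get_image
import cv2,numpy as np
for n in("side","top"):
    d=get_image(n); cv2.imwrite(f"pics/{n}0.png",cv2.resize(d["pixels"][:,:,::-1],(768,576)))
    print(n,{k:d[k] for k in("fx","fy","cx","cy","k1")},np.round(d["T"],3).tolist())
s=ctrl.get_state();print(s)
E
```

```text
pics
side {'fx': 426.80832060157496, 'fy': 426.80832060157496, 'cx': 252.2013424253741, 'cy': 187.45244727945138, 'k1': -0.07488032046561295} [[0.837, -0.323, 0.442, -0.093], [-0.547, -0.504, 0.669, -0.92], [0.007, -0.801, -0.598, 0.905], [0.0, 0.0, 0.0, 1.0]]
top {'fx': 361.1238006179708, 'fy': 361.1238006179708, 'cx': 256.67888277233385, 'cy': 191.3998344872718, 'k1': -0.027368983888798357} [[0.01, -0.999, 0.048, 0.484], [-1.0, -0.01, 0.017, -0.001], [-0.016, -0.049, -0.999, 1.081], [0.0, 0.0, 0.0, 1.0]]
{'time': 0.1, 'joint_positions': array([-1.31289852,  0.32173803, -0.07004142,  1.45157382,  0.02260256,
        1.37078999, -0.0569038 ]), 'qd': array([-0.00168277, -0.00135761,  0.00042831, -0.00397657, -0.00162801,
        0.00158718,  0.00112254]), 'joint_torque': array([ 1.48802574e-04, -4.92573309e+01, -4.05510301e-01, -3.13397384e+01,
       -6.40103314e-02,  3.95294360e-02,  8.01801548e-05]), 'position': array([0.15685674, 0.63027315, 0.22156713]), 'tool_rot': array([-3.82021761e-01, -3.11817732e+00,  2.70249542e-03]), 'ft_force': array([-0.21353768,  0.68667472, -0.30122804]), 'torque': array([-0.00092363,  0.03397752,  0.05603912]), 'grip_force': 0.0, 'grip_width': 0.9988530115894537}
```

View pics/top0.png

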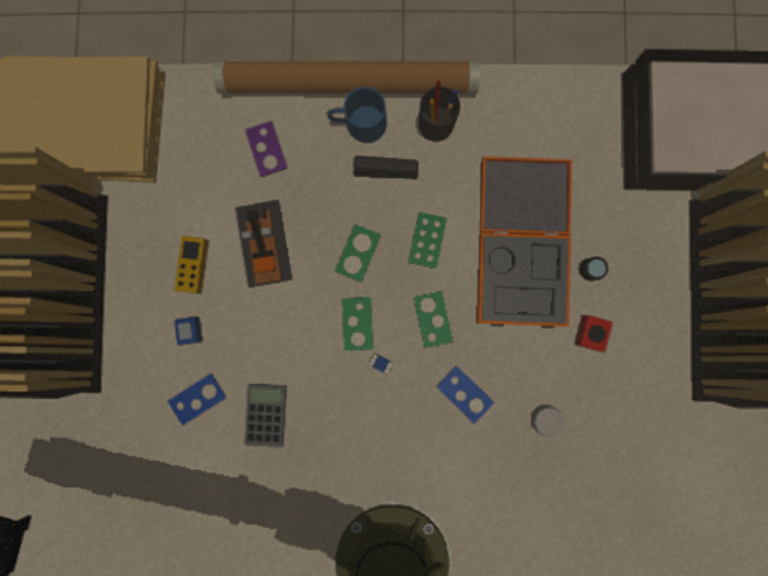

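View pics/side0.png

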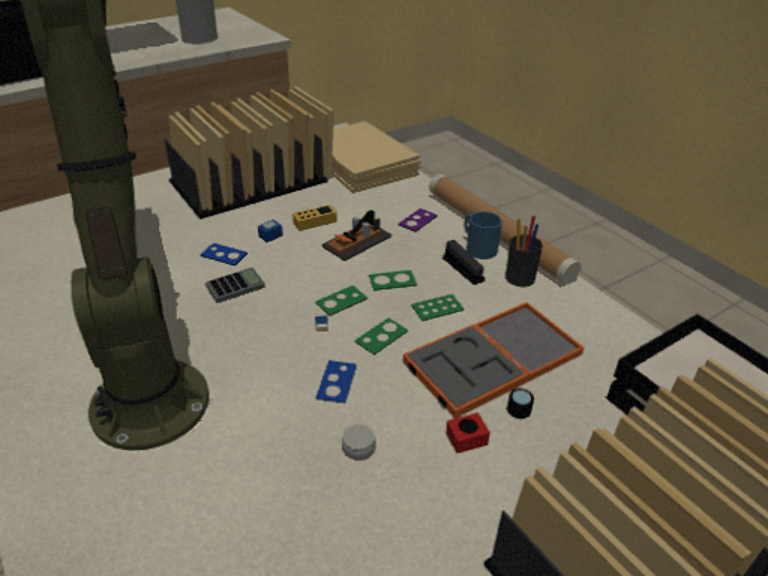

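```bash
cat > h.py <<'E'
import numpy as np,cv2
from bench import ctrl,get_image
def grab(n,k=4):
    ds=[get_image(n) for _ in range(k)]; d=ds[0]
    d["pixels"]=np.mean([x["pixels"] for x in ds],0).astype(np.uint8); return d
def KD(d):
    return np.array([[d["fx"],0,d["cx"]],[0,d["fy"],d["cy"]],[0,0,1.]]),np.array([d["k1"],0,0,0,0.])
def cast(d,px,z):
    # k1 model as stated: drawn = ray*(1+k1 r^2) -> OpenCV distortion
    K,D=KD(d); u=cv2.undistortPoints(np.asarray(px,float).reshape(-1,1,2),K,D).reshape(-1,2)
    T=np.array(d["T"]); r=np.c_[u,np.ones(len(u))]@T[:3,:3].T; o=T[:3,3]
    return (o+r*((z-o[2])/r[:,2])[:,None])[:,:2]
def proj(d,P):
    K,D=KD(d); T=np.linalg.inv(np.array(d["T"]))
    return cv2.projectPoints(np.asarray(P,float).reshape(-1,1,3),cv2.Rodrigues(T[:3,:3])[0],T[:3,3],K,D)[0].reshape(-1,2)
def hsv(d): return cv2.cvtColor(d["pixels"],cv2.COLOR_RGB2HSV)
def blobs(d,m,z,amin=40):
    """contours of a mask, cast to plane z: px centre, world rect centre, sizes mm, yaw of long side"""
    out=[]
    for c in cv2.findContours(m,cv2.RETR_EXTERNAL,cv2.CHAIN_APPROX_NONE)[0]:
        if cv2.contourArea(c)<amin: continue
        f=np.zeros_like(m); cv2.drawContours(f,[c],-1,1,-1); ys,xs=np.nonzero(f)
        w=cast(d,np.c_[xs,ys],z); cen=w.mean(0); ev,V=np.linalg.eigh(np.cov(w.T))
        L=np.sqrt(12*ev[::-1])*1000; v=V[:,1]
        out.append(dict(px=(xs.mean().round(1),ys.mean().round(1)),c=cen.round(4),size=L.round(0),yaw=round(float(np.arctan2(v[1],v[0]))%np.pi,3)))
    return out
def cmask(d,lo,hi): return cv2.inRange(hsv(d),np.array(lo),np.array(hi))
GREEN=((65,90,40),(88,255,255)); YEL=((20,140,60),(32,255,255)); RED=((0,170,60),(4,255,255)); ORG=((5,170,90),(14,255,255))
E
python3 - <<'E'
from h import *
d=grab("top");s=grab("side")
for nm,cam,dd in(("top",d,d),("side",s,s)):
    print(nm)
    for n,cm,z in(("green",GREEN,.006),("yel",YEL,.016),("red",RED,.018)):
        m=cmask(dd,*cm)
        if n!="green": m=cv2.morphologyEx(m,cv2.MORPH_CLOSE,np.ones((7,7)))
        for b in blobs(dd,m,z): print(n,b)
    for b in blobs(dd,cmask(dd,*ORG),.026): print("org",b)
    lens=cmask(dd,(85,15,110),(110,120,255))
    for b in blobs(dd,lens,.036,15): print("lens",b)
im=d["pixels"][:,:,::-1]
a=cv2.resize(im[125:200,105:205],None,fx=4,fy=4,interpolation=3); b=cv2.resize(im[145:245,305:415],None,fx=3.6,fy=3.0,interpolation=3)
a=cv2.resize(a,(400,300)); b=cv2.resize(b,(400,300))
g=cv2.resize(s["pixels"][:,:,::-1][130:175,195:275],(400,300),interpolation=3)
g2=cv2.resize(s["pixels"][:,:,::-1][195:275,260:400],(400,300),interpolation=3)
cv2.imwrite("pics/crop1.png",np.vstack([np.hstack([a,b]),np.hstack([g,g2])]))
E
```

```text
top
green {'px': (np.float64(237.9), np.float64(215.4)), 'c': array([0.4647, 0.0722]), 'size': array([100.,  53.]), 'yaw': 0.057}
green {'px': (np.float64(288.4), np.float64(212.6)), 'c': array([ 0.4745, -0.0776]), 'size': array([99., 53.]), 'yaw': 0.231}
green {'px': (np.float64(238.3), np.float64(168.3)), 'c': array([0.6053, 0.0729]), 'size': array([100.,  54.]), 'yaw': 2.749}
green {'px': (np.float64(284.6), np.float64(159.7)), 'c': array([ 0.6323, -0.0653]), 'size': array([99., 54.]), 'yaw': 2.947}
yel {'px': (np.float64(127.1), np.float64(176.1)), 'c': array([0.578 , 0.4044]), 'size': array([109.,  54.]), 'yaw': 3.026}
yel {'px': (np.float64(35.3), np.float64(139.2)), 'c': array([0.6882, 0.6909]), 'size': array([33., 26.]), 'yaw': 1.823}
yel {'px': (np.float64(8.5), np.float64(138.6)), 'c': array([0.6899, 0.7755]), 'size': array([84., 41.]), 'yaw': 2.793}
red {'px': (np.float64(396.8), np.float64(222.0)), 'c': array([ 0.4503, -0.3946]), 'size': array([60., 49.]), 'yaw': 2.849}
org {'px': (np.float64(175.6), np.float64(175.9)), 'c': array([0.579 , 0.2562]), 'size': array([40., 26
[... 455 characters left out ...]
), 'c': array([0.4608, 0.0721]), 'size': array([104.,  58.]), 'yaw': 0.061}
green {'px': (np.float64(261.2), np.float64(186.2)), 'c': array([0.6022, 0.0736]), 'size': array([102.,  60.]), 'yaw': 2.756}
yel {'px': (np.float64(209.5), np.float64(144.6)), 'c': array([0.5766, 0.4072]), 'size': array([117.,  85.]), 'yaw': 0.131}
red {'px': (np.float64(311.4), np.float64(288.1)), 'c': array([ 0.4503, -0.3874]), 'size': array([73., 63.]), 'yaw': 0.531}
org {'px': (np.float64(330.4), np.float64(242.8)), 'c': array([ 0.6069, -0.2884]), 'size': array([424., 228.]), 'yaw': 0.051}
lens {'px': (np.float64(347.4), np.float64(264.4)), 'c': array([ 0.5759, -0.3883]), 'size': array([29., 26.]), 'yaw': 2.453}
```

View pics/crop1.png

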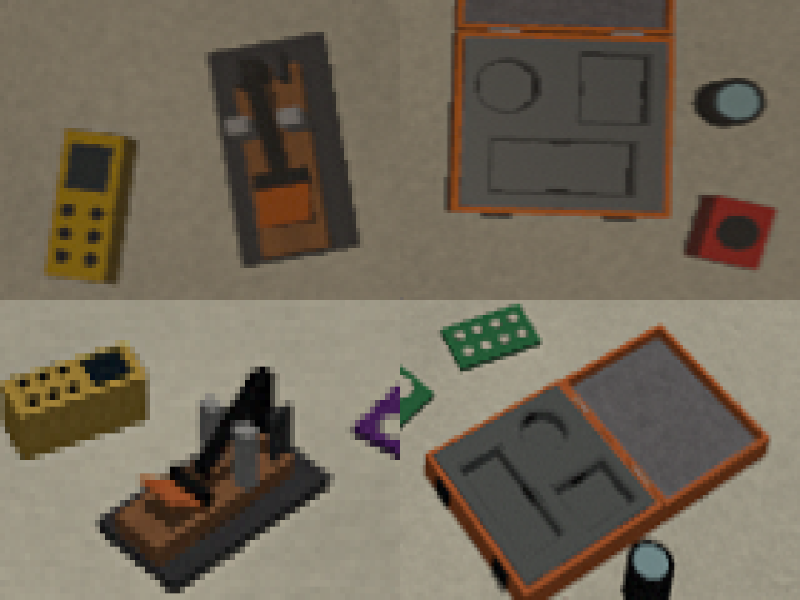

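```bash
python3 - <<'E'
from h import *
d=grab("top");s=grab("side")
# holder base corners FL,FR,BR,BL
tp=[(105+x/4-.4,125+y/4-.4) for x,y in((243,267),(360,246),(325,33),(208,53))]
sp=[(195+x/5-.4,130+y/6.67-.4) for x,y in((98,523),(175,592),(330,478))]
w=cast(d,tp,.008);v=cast(s,sp,.008);print("base top\n",w.round(4),"\nside\n",v.round(4))
f=(w[0]+w[1])/2;b=(w[2]+w[3])/2;print("yaw top",np.arctan2(*(b-f)[::-1]),np.linalg.norm(b-f),"width",np.linalg.norm(w[0]-w[1]))
f2=(v[0]+v[1])/2;u=v[2]-v[1];print("yaw side",np.arctan2(u[1],u[0]),np.linalg.norm(u),np.linalg.norm(v[0]-v[1]),"front mids",f.round(4),f2.round(4))
# case
def quad(dd):
    m=cmask(dd,*ORG);cs=cv2.findContours(m,cv2.RETR_EXTERNAL,cv2.CHAIN_APPROX_NONE)[0];c=max(cs,key=cv2.contourArea)
    h=cv2.convexHull(c); 
    for e in np.linspace(2,20,30):
        q=cv2.approxPolyDP(h,e,True)[:,0]
        if len(q)<=4: break
    return q
print("top quad",quad(d).tolist(),cast(d,quad(d),.026).round(4).tolist());print("side quad",quad(s).tolist(),cast(s,quad(s),.026).round(4).tolist())
cut=[(305+x*.275-.4,145+y/3-.4) for x,y in((562,167),(615,88),(507,86),(566,124))]
print("cut laser,tape,loupe,insert top\n",cast(d,cut,.024).round(4))
# lens & disc
hs=hsv(d); x0,y0=proj(d,[[.576,-.388,.036]])[0].astype(int); print(x0,y0)
g=cv2.cvtColor(d["pixels"],cv2.COLOR_RGB2GRAY)
sub=np.zeros_like(g); sub[y0-10:y0+10,x0-14:x0+14]=1
H=hs[...,0]; m=((hs[...,2]>85)&(hs[...,0]>80)&(hs[...,0]<115)&(hs[...,1]>20)&(sub>0)).astype(np.uint8)*255
for b in blobs(d,m,.036,8): print("lens top",b)
for dd,n in((d,"top"),(s,"side")):
    m=cmask(dd,*RED); cs=max(cv2.findContours(m,0,1)[0],key=cv2.contourArea); f=np.zeros_like(m); cv2.drawContours(f,[cs],-1,255,-1)
    hole=cv2.morphologyEx(cv2.subtract(f,m),cv2.MORPH_OPEN,np.ones((3,3)))
    for b in blobs(dd,hole,.036,8): print(n,"disc",b)
E
grep -c . h.py
```

```text
base top
 [[0.5339 0.2903]
 [0.5505 0.2027]
 [0.7109 0.2323]
 [0.6952 0.3208]] 
side
 [[ 0.4019  0.0548]
 [ 0.4181 -0.0174]
 [ 0.5508  0.0017]]
yaw top 0.1846891341365203 0.1636783736370151 width 0.08917381235270964
yaw side 0.14300767484728388 0.13411915922432102 0.07394110141305699 front mids [0.5422 0.2465] [0.41   0.0187]
top quad [[322, 105], [380, 107], [378, 216], [319, 214]] [[0.7932, -0.1737], [0.7888, -0.3451], [0.4673, -0.3368], [0.4715, -0.1653]]
side quad [[388, 231], [304, 274], [269, 237], [349, 202]] [[0.7845, -0.3488], [0.4597, -0.3433], [0.4633, -0.1719], [0.7823, -0.1784]]
cut laser,tape,loupe,insert top
 [[ 0.5154 -0.5758]
 [ 0.5932 -0.6204]
 [ 0.5942 -0.5324]
 [ 0.5575 -0.5798]]
396 178
lens top {'px': (np.float64(397.5), np.float64(178.2)), 'c': array([ 0.5772, -0.3909]), 'size': array([29., 29.]), 'yaw': 3.068}
top disc {'px': (np.float64(397.5), np.float64(222.3)), 'c': array([ 0.4499, -0.3898]), 'size': array([30., 30.]), 'yaw': 1.643}
side disc {'px': (np.float64(311.8), np.float64(283.8)), 'c': array([ 0.4494, -0.3877]), 'size': array([28., 27.]), 'yaw': 2.266}
28
```

Run:
```python
from h import *
d=get_image("top");s=get_image("side")
sp=[(195+x/5-.4,130+(y-300)/6.67-.4) for x,y in((98,523),(175,592),(330,478))]
v=cast(s,sp,.008);f2=(v[0]+v[1])/2;u=v[2]-v[1];print("side",v.round(4),np.arctan2(u[1],u[0]),np.linalg.norm(u),np.linalg.norm(v[0]-v[1]),f2)
cut=[(305+(x-400)*.275-.4,145+y/3-.4) for x,y in((562,167),(615,88),(507,86),(566,124))]
c=cast(d,cut,.024);print(c.round(4))
side=[(260+(x-400)*.35-.4,195+(y-300)/3.75-.4) for x,y in((427,455),(517,592),(565,383),(657,500))]
print("side rim FL FR midL midR",cast(s,side,.026).round(4))
```

```text
side [[0.5327 0.29  ]
 [0.5469 0.1992]
 [0.7081 0.2344]] 0.2147087382197554 0.16507310430040645 0.0918867444597177 [0.53978226 0.24463032]
[[ 0.5123 -0.2534]
 [ 0.5899 -0.2963]
 [ 0.591  -0.2093]
 [ 0.5543 -0.2567]]
side rim FL FR midL midR [[ 0.466  -0.1682]
 [ 0.4552 -0.3338]
 [ 0.6451 -0.1788]
 [ 0.634  -0.3375]]
```

```bash
cat > plan.py <<'E'
# usage: plan.py x,y,z[,yaw] ...   yaw = world direction of tool x (mod pi); prints turn and then tool-axis shift in mm per waypoint
import sys,numpy as np
from scipy.spatial.transform import Rotation as Ro
from bench import ctrl
s=ctrl.get_state(); p=np.array(s["position"]); R=Ro.from_rotvec(s["tool_rot"]).as_matrix()
x=R[:,0]; yaw=np.arctan2(x[1],x[0])
print("t %.1f pos %s yaw(mod pi) %.3f tilt %.3f f %s w %.1fmm gf %.1f q7 %.2f"%(s["time"],p.round(4),yaw%np.pi,np.arccos(-R[2,2]),s["ft_force"].round(1),s["grip_width"]*87,s["grip_force"],s["joint_positions"][6]))
for a in sys.argv[1:]:
    v=[float(k) for k in a.split(",")]; turn=0
    if len(v)>3:
        dy=(v[3]-yaw+np.pi/2)%np.pi-np.pi/2; yaw+=dy; turn=-dy
    d=np.array(v[:3])-p; c,sn=np.cos(yaw),np.sin(yaw); p=np.array(v[:3])
    print("turn %.3f  shift %.1f %.1f %.1f"%(turn,1000*(d[0]*c+d[1]*sn),1000*(d[0]*sn-d[1]*c),-1000*d[2]), "dist %.0f r %.3f"%(1000*np.linalg.norm(d),np.hypot(*p[:2])))
E
python3 plan.py .433,.070,.2,.059 .433,.070,.002
```

```text
t 1.0 pos [0.1569 0.6308 0.2226] yaw(mod pi) 2.898 tilt 0.000 f [-0.5  0.3  0.4] w 87.1mm gf 0.0 q7 -0.06
turn -0.303  shift -242.5 -576.1 22.6 dist 625 r 0.439
turn 0.000  shift -0.0 0.0 198.0 dist 198 r 0.439
```

```bash
python3 -m crank '[[[0,0,0,-0.1,-1],[0,0,0,-0.1,-1],[0,0,0,-0.1,-1],[-30,0,0,0,-1],[-30,0,0,0,-1],[-30,0,0,0,-1],[-30,0,0,0,-1],[-30,0,0,0,-1],[-30,0,0,0,-1],[-30,0,0,0,-1]]]' 30
python3 -m crank '[[[-16,-30,0,0,-1],[-16,-30,0,0,-1],[0,-35,0,0,-1],[0,-35,0,0,-1],[0,-35,0,0,-1],[0,-35,0,0,-1],[0,-35,0,0,-1],[0,-35,0,0,-1],[0,-35,0,0,-1],[0,-35,0,0,-1]]]' >/dev/null
python3 -m crank '[[[0,-35,0,0,-1],[0,-35,0,0,-1],[0,-35,0,0,-1],[0,-35,0,0,-1],[0,-35,0,0,-1],[0,-30,0,0,-1],[0,-30,0,0,-1],[0,0,0,0,-1],[0,0,0,0,-1]]]' >/dev/null
python3 plan.py .433,.070,.05,.059 .433,.070,.002
```

```text
time: 1.83
position: [0.368, 0.6426, 0.2227]
tool_rot: [-0.088, 3.14, 0.0]
ft_force: [-0.0, 1.1, -0.9]
grip_width: 1.001
grip_force: 0.0
t 3.4 pos [0.4311 0.0689 0.223 ] yaw(mod pi) 0.052 tilt 0.001 f [-0.3  0.7  0.1] w 86.6mm gf 0.0 q7 1.36
turn -0.007  shift -2.0 1.0 173.0 dist 173 r 0.439
turn 0.000  shift -0.0 0.0 48.0 dist 48 r 0.439
```

```bash
python3 -m crank '[[[0,0,30,0,-1],[0,0,30,0,-1],[0,0,30,0,-1],[0,0,30,0,-1],[0,0,30,0,-1],[0,0,30,0,-1],[0,0,20,0,-1],[0,0,15,0,-1],[0,0,6,0,-1],[0,0,0,0,-1]]]' >/dev/null
python3 -m crank '[[[0,0,0,0,1],[0,0,0,0,1],[0,0,0,0,1],[0,0,0,0,1],[0,0,0,0,1],[0,0,0,0,1],[0,0,0,0,1],[0,0,0,0,1]]]'
python3 plan.py .433,.070,.06
python3 - <<'E'
from h import *
d=grab("top",1);s=grab("side",1)
for n,x in(("t",d),("s",s)):
    for b in blobs(x,cmask(x,*GREEN),.006): print(n,b)
E
```

```text
time: 4.92
position: [0.431, 0.0705, 0.0018]
tool_rot: [-0.088, 3.14, 0.001]
ft_force: [-0.8, 0.3, 1.8]
grip_width: 0.66
grip_force: 30.0
t 4.9 pos [0.431  0.0705 0.0018] yaw(mod pi) 0.056 tilt 0.001 f [-0.8  0.3  1.8] w 57.4mm gf 30.0 q7 1.45
turn 0.000  shift -2.0 -0.6 -58.2 dist 58 r 0.439
t {'px': (np.float64(237.0), np.float64(203.3)), 'c': array([0.5004, 0.0753]), 'size': array([60., 34.]), 'yaw': 1.636}
t {'px': (np.float64(288.3), np.float64(212.6)), 'c': array([ 0.4746, -0.0775]), 'size': array([99., 54.]), 'yaw': 0.231}
t {'px': (np.float64(238.2), np.float64(168.3)), 'c': array([0.6053, 0.0731]), 'size': array([100.,  54.]), 'yaw': 2.744}
t {'px': (np.float64(284.6), np.float64(159.7)), 'c': array([ 0.6321, -0.0652]), 'size': array([100.,  53.]), 'yaw': 2.948}
s {'px': (np.float64(253.8), np.float64(223.5)), 'c': array([ 0.4711, -0.078 ]), 'size': array([104.,  57.]), 'yaw': 0.228}
s {'px': (np.float64(291.1), np.float64(204.4)), 'c': array([ 0.6291, -0.0654]), 'size': array([103.,  58.]), 'yaw': 2.945}
s {'px': (np.float64(261.3), np.float64(186.2)), 'c': array([0.6022, 0.0735]), 'size': array([102.,  60.]), 'yaw': 2.769}
```

```bash
python3 plan.py .431,.0705,.07,.19 .4582,.2296,.07 .4582,.2296,.023 .5476,.2467,.023
```

```text
t 5.0 pos [0.431  0.0705 0.0017] yaw(mod pi) 0.056 tilt 0.001 f [-0.9  0.6  2.4] w 57.1mm gf 30.0 q7 1.45
turn -0.134  shift -0.0 -0.0 -68.3 dist 68 r 0.437
turn 0.000  shift -56.8 151.1 -0.0 dist 161 r 0.513
turn 0.000  shift -0.0 0.0 47.0 dist 47 r 0.513
turn 0.000  shift -91.0 -0.1 -0.0 dist 91 r 0.601
```

```bash
python3 -m crank '[[[0,0,-10,0,1],[0,0,-20,0,1],[0,0,-20,0,1],[0,0,-18,0,1],[0,0,0,-0.067,1],[0,0,0,-0.067,1],[-14,30,0,0,1],[-14,30,0,0,1],[-14,30,0,0,1],[-15,30,0,0,1]]]' >/dev/null
python3 -m crank '[[[0,20,0,0,1],[0,11,0,0,1],[0,0,20,0,1],[0,0,17,0,1],[0,0,10,0,1],[0,0,0,0,1],[0,0,0,0,1]]]' 
python3 plan.py .4582,.2296,.023,.19 .5476,.2467,.023
python3 - <<'E'
from h import *
d=grab("top",2);s=grab("side",2)
a=cv2.resize(d["pixels"][:,:,::-1][140:230,120:240],(400,300),interpolation=3);b=cv2.resize(s["pixels"][:,:,::-1][110:200,170:290],(400,300),interpolation=3)
cv2.imwrite("pics/pre1.png",np.hstack([a,b]))
E
```

```text
time: 6.43
position: [0.458, 0.2283, 0.0225]
tool_rot: [0.297, -3.127, 0.001]
ft_force: [-0.4, -0.1, -1.1]
grip_width: 0.658
grip_force: 30.0
t 6.4 pos [0.458  0.2283 0.0225] yaw(mod pi) 0.189 tilt 0.001 f [-0.4 -0.1 -1.1] w 57.2mm gf 30.0 q7 1.30
turn -0.001  shift -0.4 1.2 -0.5 dist 1 r 0.513
turn 0.000  shift -91.0 -0.1 -0.0 dist 91 r 0.601
```

View pics/pre1.png

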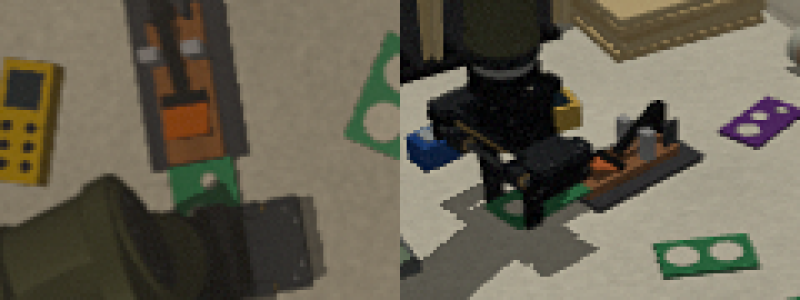

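```bash
python3 -m crank '[[[-8,3,0,0,1],[-12,0,0,0,1],[-12,0,0,0,1],[-10,0,0,0,1],[-10,0,0,0,1],[0,0,0,0,1]]]' 40
python3 -m crank '[[[-10,0,0,0,1],[-10,0,0,0,1],[-6,0,0,0,1],[0,0,0,0,1]]]'
python3 plan.py .5476,.2467,.022,.19
```

```text
time: 7.13
position: [0.51, 0.2424, 0.0224]
tool_rot: [0.298, -3.127, 0.0]
ft_force: [0.1, 0.4, -0.3]
grip_width: 0.653
grip_force: 40.0
time: 7.47
position: [0.5358, 0.2472, 0.0226]
tool_rot: [-0.298, 3.126, 0.0]
ft_force: [0.9, 0.0, -0.6]
grip_width: 0.655
grip_force: 40.0
t 7.5 pos [0.5358 0.2472 0.0226] yaw(mod pi) 0.190 tilt 0.002 f [ 0.9  0.  -0.6] w 57.0mm gf 40.0 q7 1.36
turn -0.000  shift -11.4 -2.7 0.6 dist 12 r 0.601
```

```bash
python3 -m crank '[[[-4,0,0,0,1],[-4,0,0,0,1],[0,0,0,0,1]]]'|grep -E 'pos|ft'
python3 -m crank '[[[-3,0,0,0,1],[0,0,0,0,1]]]' |grep -E 'pos|ft'
python3 -m crank '[[[-3,0,0,0,1],[0,0,0,0,1]]]' |grep -E 'pos|ft'
python3 - <<'E'
from h import *
d=grab("top",2);s=grab("side",2)
a=cv2.resize(d["pixels"][:,:,::-1][140:230,120:240],(400,300),interpolation=3);b=cv2.resize(s["pixels"][:,:,::-1][110:185,190:290],(400,300),interpolation=3)
cv2.imwrite("pics/in1.png",np.hstack([a,b]))
E
```

```text
position: [0.5427, 0.2486, 0.0226]
ft_force: [-0.4, -0.8, -1.6]
position: [0.5453, 0.2492, 0.0226]
ft_force: [-1.2, -0.4, -0.9]
position: [0.5469, 0.2496, 0.0222]
ft_force: [-4.9, -0.5, 0.1]
```

View pics/in1.png

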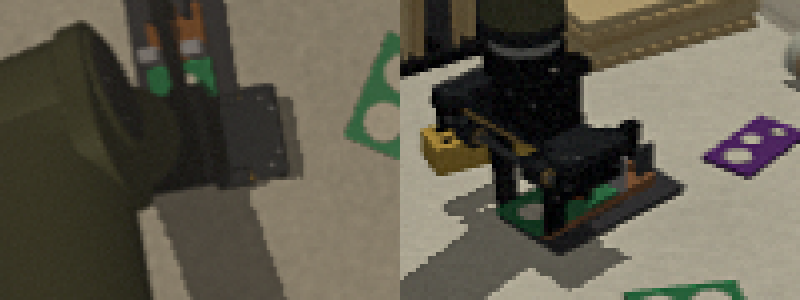

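```bash
python3 -m crank '[[[-2,0,0,0,1],[0,0,0,0,1],[0,0,0,0,1]]]'|grep -E 'pos|ft'
python3 -m crank '[[[0,0,0,0,-1],[0,0,0,0,-1],[0,0,0,0,-1],[0,0,0,0,-1],[0,0,-15,0,-1],[0,0,-25,0,-1],[0,0,-30,0,-1],[0,0,-30,0,-1],[20,-40,0,0,-1],[20,-40,0,0,-1]]]' 30 |grep -E 'pos|ft|width'
python3 plan.py .5,-.08,.12 .443,-.085,.12,.231 .443,-.085,.002
```

```text
position: [0.5469, 0.2496, 0.0222]
ft_force: [-9.6, -1.2, 4.4]
position: [0.5299, 0.1722, 0.1255]
ft_force: [0.8, -2.4, -0.6]
grip_width: 0.998
t 9.3 pos [0.5299 0.1722 0.1255] yaw(mod pi) 0.195 tilt 0.008 f [ 0.8 -2.4 -0.6] w 86.8mm gf 0.0 q7 1.45
turn 0.000  shift 78.2 -241.6 5.5 dist 254 r 0.506
turn -0.036  shift 56.6 8.2 -0.0 dist 57 r 0.451
turn 0.000  shift -0.0 0.0 118.0 dist 118 r 0.451
```

```bash
python3 -m crank '[[[10,-34,0,0,-1],[10,-34,0,0,-1],[10,-34,0,0,-1],[12,-34,0,0,-1],[12,-34,0,0,-1],[12,-34,0,0,-1],[12,-38,0,-0.036,-1],[28,5,0,0,-1],[28,3,0,0,-1],[0,0,0,0,-1]]]' |grep pos
python3 plan.py .4436,-.0846,.12,.23 .4436,-.0846,.002
python3 - <<'E'
from h import *
d=grab("top",2);s=grab("side",2)
for n,x in(("t",d),("s",s)):
    for b in blobs(x,cmask(x,*GREEN),.006): print(n,b)
a=cv2.resize(d["pixels"][:,:,::-1][120:210,120:240],(400,300),interpolation=3);b=cv2.resize(s["pixels"][:,:,::-1][110:185,190:290],(400,300),interpolation=3)
cv2.imwrite("pics/in2.png",np.hstack([a,b]))
E
```

```text
position: [0.436, -0.0892, 0.122]
t 10.2 pos [ 0.436  -0.0892  0.122 ] yaw(mod pi) 0.222 tilt 0.003 f [ 1.   0.2 -0.3] w 87.3mm gf 0.0 q7 1.91
turn -0.008  shift -8.5 2.8 2.0 dist 9 r 0.452
turn 0.000  shift -0.0 0.0 118.0 dist 118 r 0.452
t {'px': (np.float64(288.5), np.float64(200.3)), 'c': array([ 0.5108, -0.0778]), 'size': array([63., 34.]), 'yaw': 1.408}
t {'px': (np.float64(179.7), np.float64(178.8)), 'c': array([0.5722, 0.2483]), 'size': array([118.,  57.]), 'yaw': 3.028}
t {'px': (np.float64(238.2), np.float64(168.2)), 'c': array([0.6054, 0.0731]), 'size': array([100.,  53.]), 'yaw': 2.754}
t {'px': (np.float64(284.5), np.float64(159.7)), 'c': array([ 0.6323, -0.0652]), 'size': array([100.,  53.]), 'yaw': 2.948}
s {'px': (np.float64(253.6), np.float64(223.7)), 'c': array([ 0.4702, -0.0784]), 'size': array([105.,  57.]), 'yaw': 0.245}
s {'px': (np.float64(291.1), np.float64(204.4)), 'c': array([ 0.629 , -0.0653]), 'size': array([103.,  58.]), 'yaw': 2.949}
```

View pics/in2.png

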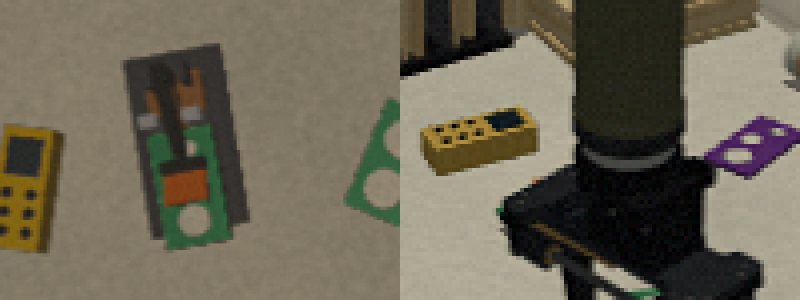

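```bash
python3 -m crank '[[[-8.5,3,0,-0.008,-1],[0,0,30,0,-1],[0,0,30,0,-1],[0,0,30,0,-1],[0,0,20,0,-1],[0,0,10,0,-1],[0,0,0,0,-1]]]' |grep pos
python3 -m crank '[[[0,0,0,0,1],[0,0,0,0,1],[0,0,0,0,1],[0,0,0,0,1],[0,0,0,0,1],[0,0,0,0,1],[0,0,0,0,1]]]'|grep -E 'ft|gr'
python3 plan.py .4436,-.0846,.07,.19 .4582,.2296,.07
python3 - <<'E'
from h import *
d=grab("top",3)
m=cmask(d,*GREEN); b=np.zeros_like(m); b[150:215,150:210]=m[150:215,150:210]
o=cmask(d,*ORG); 
ys,xs=np.nonzero(b); w=cast(d,np.c_[xs,ys],.026); r=cv2.minAreaRect((w*1000).astype(np.float32)); print(r)
ys,xs=np.nonzero(b); 
import sys
for y in range(160,204,3):
    q=np.nonzero(b[y])[0]
    if len(q): print(y,q.min(),q.max(),cast(d,[(q.min()-.5,y),(q.max()+.5,y)],.026).round(4).tolist())
E
```

```text
position: [0.4483, -0.0821, 0.0017]
ft_force: [0.0, 0.6, 1.6]
grip_width: 0.658
grip_force: 30.0
t 11.5 pos [ 0.4483 -0.0824  0.0028] yaw(mod pi) 0.234 tilt 0.001 f [0.  0.6 1.6] w 57.2mm gf 30.0 q7 2.02
turn 0.044  shift 5.0 -1.3 -67.2 dist 67 r 0.452
turn 0.000  shift -73.7 305.8 -0.0 dist 315 r 0.513
((579.9359130859375, 255.09619140625), (102.18439483642578, 56.7127571105957), 11.666767120361328)
160 166 182 [[0.6258, 0.2871], [0.6261, 0.2366]]
163 165 183 [[0.6169, 0.2899], [0.6173, 0.2335]]
166 166 183 [[0.608, 0.2867], [0.6084, 0.2333]]
169 165 184 [[0.5991, 0.2895], [0.5995, 0.2301]]
172 167 184 [[0.5902, 0.2833], [0.5907, 0.2299]]
175 167 185 [[0.5813, 0.2831], [0.5818, 0.2268]]
178 167 186 [[0.5725, 0.2829], [0.573, 0.2237]]
181 181 186 [[0.564, 0.2412], [0.5641, 0.2235]]
184 169 187 [[0.5548, 0.2766], [0.5553, 0.2203]]
187 169 187 [[0.546, 0.2764], [0.5465, 0.2202]]
190 169 188 [[0.5371, 0.2762], [0.5377, 0.217]]
193 171 174 [[0.5284, 0.2701], [0.5285, 0.2582]]
```

```bash
python3 -m crank '[[[0,0,-10,0,1],[0,0,-20,0,1],[0,0,-20,0,1],[0,0,-18,0,1],[0,0,0,0.04,1],[-9,38,0,0,1],[-9,38,0,0,1],[-9,38,0,0,1],[-9,38,0,0,1],[-9,38,0,0,1]]]' 40|grep pos
python3 -m crank '[[[-9,38,0,0,1],[-9,38,0,0,1],[-4,38,0,0,1],[0,0,0,0,1]]]' |grep -E 'pos|gr'
python3 plan.py .4606,.2326,.07,.193 .4606,.2326,.0295 .5538,.251,.0295
```

```text
position: [0.4552, 0.1142, 0.0714]
position: [0.4533, 0.2379, 0.0715]
grip_width: 0.656
grip_force: 40.0
t 12.8 pos [0.4533 0.2379 0.0715] yaw(mod pi) 0.205 tilt 0.005 f [-0.4  0.2 -1.1] w 57.1mm gf 40.0 q7 1.27
turn 0.012  shift -6.2 -6.7 1.5 dist 9 r 0.516
turn 0.000  shift -0.0 0.0 40.5 dist 41 r 0.516
turn 0.000  shift -95.0 0.2 -0.0 dist 95 r 0.608
```

```bash
python3 -m crank '[[[-6,-7,0,0.012,1],[0,0,20,0,1],[0,0,15,0,1],[0,0,6,0,1],[0,0,0,0,1],[0,0,0,0,1]]]' |grep -E 'pos|gr'
python3 plan.py .4606,.2326,.0295,.193 .5538,.251,.0295
```

```text
position: [0.4626, 0.222, 0.0299]
grip_width: 0.656
grip_force: 40.0
t 13.3 pos [0.4626 0.222  0.0299] yaw(mod pi) 0.181 tilt 0.000 f [-0.6 -0.5 -0.3] w 57.1mm gf 40.0 q7 1.30
turn -0.012  shift -0.0 10.8 0.4 dist 11 r 0.516
turn 0.000  shift -95.0 0.2 -0.0 dist 95 r 0.608
```

```bash
python3 -m crank '[[[0,11,0,-0.012,1],[-10,0,0,0,1],[-12,0,0,0,1],[-12,0,0,0,1],[-12,0,0,0,1],[-12,0,0,0,1],[-12,0,0,0,1],[-10,0,0,0,1],[0,0,0,0,1],[0,0,0,0,1]]]' |grep -E 'pos|ft'
python3 -m crank '[[[-5,0,0,0,1],[-5,0,0,0,1],[0,0,0,0,1]]]'|grep -E 'pos|ft'
python3 -m crank '[[[-3,0,0,0,1],[0,0,0,0,1],[0,0,0,0,1]]]'|grep -E 'pos|ft'
```

```text
position: [0.5406, 0.2501, 0.0301]
ft_force: [1.1, 1.4, -1.6]
position: [0.5487, 0.2513, 0.0295]
ft_force: [-1.2, 0.1, -1.5]
position: [0.5515, 0.2517, 0.0295]
ft_force: [-1.7, -0.4, -1.8]
```

```bash
python3 plan.py .5538,.251,.0295,.193
```

```text
t 14.7 pos [0.5515 0.2517 0.0295] yaw(mod pi) 0.194 tilt 0.000 f [-1.7 -0.4 -1.8] w 56.7mm gf 40.0 q7 1.36
turn 0.001  shift -2.1 -1.2 0.0 dist 2 r 0.608
```

```bash
python3 -m crank '[[[-2.5,-1,0,0,1],[0,0,0,0,1],[0,0,0,0,1]]]'|grep -E 'pos|ft'
python3 -m crank '[[[-2.5,0,0,0,1],[0,0,0,0,1],[0,0,0,0,1]]]'|grep -E 'pos|ft'
python3 -m crank '[[[-2,0,0,0,1],[0,0,0,0,1],[0,0,0,0,1]]]'|grep -E 'pos|ft'
```

```text
position: [0.5538, 0.2514, 0.0295]
ft_force: [-3.2, -0.2, -1.3]
position: [0.5539, 0.2515, 0.0289]
ft_force: [-8.6, -1.2, 0.9]
position: [0.5539, 0.2515, 0.0288]
ft_force: [-12.4, -3.4, 5.2]
```

```bash
python3 -m crank '[[[0,0,0,0,-1],[0,0,0,0,-1],[0,0,0,0,-1],[0,0,0,0,-1],[0,0,-15,0,-1],[0,0,-25,0,-1],[0,0,-30,0,-1],[0,0,-30,0,-1],[0,0,0,0,-1],[0,0,0,0,-1]]]' 30 |grep -E 'pos|ft|width'
python3 plan.py .579,.0833,.12 .579,.0833,.12,-.39 .579,.0833,.002
```

```text
position: [0.561, 0.2528, 0.1326]
ft_force: [-0.8, -0.2, -0.3]
grip_width: 0.997
t 16.3 pos [0.561  0.2528 0.1326] yaw(mod pi) 0.194 tilt 0.007 f [-0.8 -0.2 -0.3] w 86.7mm gf 0.0 q7 1.35
turn 0.000  shift 14.9 -169.8 12.6 dist 171 r 0.585
turn 0.584  shift 0.0 0.0 -0.0 dist 0 r 0.585
turn 0.000  shift 0.0 0.0 118.0 dist 118 r 0.585
```

```bash
python3 -m crank '[[[3,-34,3,0,-1],[3,-34,3,0,-1],[3,-34,3,0,-1],[3,-34,3,0,-1],[3,-34,0,0,-1],[0,0,0,0.117,-1],[0,0,0,0.117,-1],[0,0,0,0.117,-1],[0,0,0,0.117,-1],[0,0,0,0.117,-1]]]' |grep pos
python3 -m crank '[[[0,0,30,0,-1],[0,0,30,0,-1],[0,0,0,0,-1],[0,0,0,0,-1]]]' |grep pos
python3 plan.py .579,.0833,.05,-.39 .579,.0833,.002
python3 - <<'E'
from h import *
d=grab("top",2);s=grab("side",2)
m=cmask(d,*GREEN); b=np.zeros_like(m); b[150:215,150:210]=m[150:215,150:210]
ys,xs=np.nonzero(b); print(cv2.minAreaRect((cast(d,np.c_[xs,ys],.032)*1000).astype(np.float32)))
for b in blobs(s,cmask(s,*GREEN),.006): print(b)
E
```

```text
position: [0.5762, 0.082, 0.1163]
position: [0.5747, 0.0819, 0.0555]
t 17.4 pos [0.5747 0.0819 0.0555] yaw(mod pi) 2.751 tilt 0.005 f [0.9 0.4 0.6] w 87.0mm gf 0.0 q7 1.10
turn -0.001  shift -3.4 2.9 5.5 dist 7 r 0.585
turn 0.000  shift 0.0 0.0 48.0 dist 48 r 0.585
((579.8640747070312, 254.16799926757812), (102.20394134521484, 59.18424606323242), 11.038182258605957)
{'px': (np.float64(291.1), np.float64(204.4)), 'c': array([ 0.629 , -0.0652]), 'size': array([103.,  58.]), 'yaw': 2.95}
{'px': (np.float64(263.3), np.float64(186.5)), 'c': array([0.6076, 0.0682]), 'size': array([103.,  62.]), 'yaw': 2.893}
{'px': (np.float64(227.5), np.float64(161.0)), 'c': array([0.5843, 0.2779]), 'size': array([115.,  67.]), 'yaw': 3.091}
```

```bash
python3 -m crank '[[[-3.5,3,0,0,-1],[0,0,30,0,-1],[0,0,15,0,-1],[0,0,7,0,-1],[0,0,0,0,-1]]]' |grep pos
python3 -m crank '[[[0,0,0,0,-1],[0,0,0,0,1],[0,0,0,0,1],[0,0,0,0,1],[0,0,0,0,1],[0,0,0,0,1],[0,0,0,0,1],[0,0,0,0,1]]]'|grep -E 'ft|gr|pos'
python3 plan.py .579,.0833,.07 .579,.0833,.07,.193 .4606,.2326,.07
```

```text
position: [0.5803, 0.0839, 0.0045]
position: [0.5816, 0.0838, 0.0065]
ft_force: [-1.6, -1.0, 6.3]
grip_width: 0.554
grip_force: 2.9
t 18.7 pos [0.5816 0.0838 0.0065] yaw(mod pi) 2.751 tilt 0.001 f [-1.6 -1.   6.3] w 48.2mm gf 2.9 q7 1.12
turn 0.000  shift 2.2 -1.5 -63.5 dist 64 r 0.585
turn -0.584  shift -0.0 0.0 -0.0 dist 0 r 0.585
turn 0.000  shift 87.6 169.2 -0.0 dist 191 r 0.516
```

```bash
python3 -m crank '[[[0,0,0,0,-1],[0,0,-10,0,-1],[0,0,-20,0,-1],[0,0,-30,0,-1],[0,0,-30,0,-1],[0,0,-30,0,-1],[0,30,0,0,-1],[0,40,0,0,-1],[0,40,0,0,-1],[0,0,0,0,-1]]]' |grep pos
python3 -m crank '[[[0,0,0,0,-1],[0,0,0,0,-1]]]' |grep pos
python3 - <<'E'
from h import *
d=grab("top",2);s=grab("side",2)
for n,x in(("t",d),("s",s)):
    for b in blobs(x,cmask(x,*GREEN),.006): print(n,b)
    for b in blobs(x,cv2.morphologyEx(cmask(x,*YEL),cv2.MORPH_CLOSE,np.ones((7,7))),.016): print("y",b)
E
```

```text
position: [0.6232, 0.1965, 0.1255]
position: [0.6225, 0.1849, 0.1252]
t {'px': (np.float64(238.5), np.float64(168.4)), 'c': array([0.6049, 0.0723]), 'size': array([100.,  54.]), 'yaw': 2.768}
t {'px': (np.float64(284.5), np.float64(159.7)), 'c': array([ 0.6323, -0.0652]), 'size': array([100.,  53.]), 'yaw': 2.956}
y {'px': (np.float64(122.8), np.float64(181.5)), 'c': array([0.5616, 0.4169]), 'size': array([89., 34.]), 'yaw': 0.096}
y {'px': (np.float64(17.7), np.float64(141.7)), 'c': array([0.6803, 0.7459]), 'size': array([101.,  57.]), 'yaw': 1.738}
s {'px': (np.float64(291.1), np.float64(204.4)), 'c': array([ 0.6291, -0.0651]), 'size': array([102.,  58.]), 'yaw': 2.947}
s {'px': (np.float64(261.3), np.float64(186.3)), 'c': array([0.6021, 0.073 ]), 'size': array([103.,  60.]), 'yaw': 2.752}
s {'px': (np.float64(227.1), np.float64(161.1)), 'c': array([0.5825, 0.2781]), 'size': array([111.,  67.]), 'yaw': 3.08}
y {'px': (np.float64(209.4), np.float64(144.7)), 'c': array([0.5764, 0.4072]), 'size': array([117.,  85.]), 'yaw': 0.13}
```

```bash
python3 plan.py .579,.083,.12,-.385;  python3 -m crank '[[[0,0,0,0,-1],[0,-35,0,0,-1],[0,-35,0,0,-1],[0,-33,0,0,-1],[0,0,30,0,-1],[0,0,30,0,-1],[0,0,30,0,-1],[0,0,0,0,-1],[0,0,0,0,-1],[0,0,0,0,-1]]]' |grep pos
python3 plan.py .579,.083,.0015,-.385
```

```text
t 19.9 pos [0.6229 0.1837 0.1258] yaw(mod pi) 2.748 tilt 0.000 f [ 0.1 -0.3 -0.6] w 86.9mm gf 0.0 q7 0.95
turn -0.008  shift 2.9 -109.8 5.8 dist 110 r 0.585
position: [0.5848, 0.0903, 0.0372]
t 20.8 pos [0.5848 0.0903 0.0372] yaw(mod pi) 2.750 tilt 0.002 f [-0.  -0.1  0.2] w 87.3mm gf 0.0 q7 1.10
turn -0.006  shift 2.7 -8.9 35.7 dist 37 r 0.585
```

```bash
python3 -m crank '[[[2,-8,0,0,-1],[0,0,15,0,-1],[0,0,10,0,-1],[0,0,0,0,-1],[0,0,0,0,-1],[0,0,0,0,-1]]]' |grep pos
python3 plan.py .579,.083,.0015,-.385
```

```text
position: [0.5793, 0.0839, 0.0114]
t 21.2 pos [0.5793 0.0839 0.0114] yaw(mod pi) 2.751 tilt 0.001 f [ 1.   0.1 -0.5] w 87.1mm gf 0.0 q7 1.12
turn -0.006  shift -0.0 -1.0 9.9 dist 10 r 0.585
```

```bash
python3 -m crank '[[[0,-1,5,0,-1],[0,0,5,0,-1],[0,0,0,0,-1],[0,0,0,0,-1],[0,0,0,0,1],[0,0,0,0,1],[0,0,0,0,1],[0,0,0,0,1],[0,0,0,0,1],[0,0,0,0,1]]]'|grep -E 'ft|gr|pos'
python3 -m crank '[[[0,0,0,0,1],[0,0,0,0,1]]]'|grep -E 'ft|gr|pos'
python3 plan.py .579,.083,.07 .579,.083,.07,.193 .4606,.2326,.07
```

```text
position: [0.5783, 0.0829, 0.0005]
ft_force: [0.9, -0.3, -0.8]
grip_width: 0.659
grip_force: 30.0
position: [0.5783, 0.0829, 0.0005]
ft_force: [0.0, -0.0, -0.1]
grip_width: 0.66
grip_force: 30.0
t 22.2 pos [5.783e-01 8.290e-02 5.000e-04] yaw(mod pi) 2.751 tilt 0.000 f [ 0.  -0.  -0.1] w 57.4mm gf 30.0 q7 1.12
turn 0.000  shift -0.6 0.4 -69.5 dist 69 r 0.585
turn -0.584  shift -0.0 0.0 -0.0 dist 0 r 0.585
turn 0.000  shift 87.5 169.5 -0.0 dist 191 r 0.516
```

```bash
python3 -m crank '[[[0,0,-10,0,1],[0,0,-20,0,1],[0,0,-20,0,1],[0,0,-20,0,1],[0,0,0,-0.117,1],[0,0,0,-0.117,1],[0,0,0,-0.117,1],[0,0,0,-0.117,1],[0,0,0,-0.116,1],[0,0,0,0,1]]]' 40|grep pos
python3 -m crank '[[[17,34,0,0,1],[17,34,0,0,1],[17,34,0,0,1],[18,34,0,0,1],[18,33,0,0,1],[0,0,0,0,1],[0,0,0,0,1],[0,0,0,0,1]]]' |grep -E 'pos|gr'
python3 plan.py .459,.2325,.07,.193 .459,.2325,.034 .552,.251,.034
```

```text
position: [0.5784, 0.0826, 0.0712]
position: [0.461, 0.2315, 0.071]
grip_width: 0.658
grip_force: 39.9
t 23.8 pos [0.461  0.2315 0.071 ] yaw(mod pi) 0.191 tilt 0.001 f [ 0.6 -0.1  0.3] w 57.2mm gf 39.9 q7 1.27
turn -0.002  shift 1.8 1.3 1.0 dist 2 r 0.515
turn 0.000  shift -0.0 0.0 36.0 dist 36 r 0.515
turn 0.000  shift -94.8 0.3 -0.0 dist 95 r 0.606
```

```bash
python3 -m crank '[[[2,1,20,0,1],[0,0,16.5,0,1],[0,0,0,0,1],[-12,0,0,0,1],[-12,0,0,0,1],[-12,0,0,0,1],[-12,0,0,0,1],[-12,0,0,0,1],[-12,0,0,0,1],[0,0,0,0,1]]]' |grep -E 'pos|ft'
python3 -m crank '[[[-8,0,0,0,1],[-8,0,0,0,1],[0,0,0,0,1],[0,0,0,0,1]]]'|grep -E 'pos|ft'
python3 plan.py .552,.251,.034,.193
```

```text
position: [0.5311, 0.2448, 0.0342]
ft_force: [1.8, 0.1, -2.5]
position: [0.5461, 0.249, 0.0343]
ft_force: [2.4, -0.8, -3.7]
t 24.9 pos [0.5461 0.249  0.0343] yaw(mod pi) 0.192 tilt 0.002 f [ 2.4 -0.8 -3.7] w 57.1mm gf 39.8 q7 1.35
turn -0.001  shift -6.1 0.9 0.3 dist 6 r 0.606
```

```bash
python3 -m crank '[[[-4,1,0,0,1],[-3,0,0,0,1],[0,0,0,0,1],[0,0,0,0,1]]]'|grep -E 'pos|ft'
python3 -m crank '[[[-2,0,0,0,1],[0,0,0,0,1],[0,0,0,0,1]]]'|grep -E 'pos|ft'
python3 -m crank '[[[-2,0,0,0,1],[0,0,0,0,1],[0,0,0,0,1]]]'|grep -E 'pos|ft'
```

```text
position: [0.551, 0.2519, 0.0339]
ft_force: [-2.9, -0.8, -2.2]
position: [0.5511, 0.252, 0.0333]
ft_force: [-6.4, -1.2, -2.1]
position: [0.5511, 0.252, 0.0326]
ft_force: [-9.7, -1.9, -0.5]
```

```bash
python3 -m crank '[[[0,0,0,0,-1],[0,0,0,0,-1],[0,0,0,0,-1],[0,0,0,0,-1],[0,0,-15,0,-1],[0,0,-25,0,-1],[0,0,-30,0,-1],[0,0,-30,0,-1],[0,0,0,0,-1],[0,0,0,0,-1]]]' 30 |grep -E 'pos|ft|width'
python3 plan.py .604,-.06,.13 .604,-.06,.13,-.193 .604,-.06,.0005
```

```text
position: [0.5578, 0.2534, 0.1373]
ft_force: [1.0, 0.1, -0.7]
grip_width: 0.999
t 26.6 pos [0.5578 0.2534 0.1373] yaw(mod pi) 0.193 tilt 0.007 f [ 1.   0.1 -0.7] w 86.9mm gf 0.0 q7 1.34
turn 0.000  shift 14.7 -316.5 7.3 dist 317 r 0.607
turn 0.386  shift 0.0 0.0 -0.0 dist 0 r 0.607
turn 0.000  shift 0.0 0.0 129.5 dist 130 r 0.607
```

```bash
python3 -m crank '[[[2,-35,0,0,-1],[2,-35,0,0,-1],[2,-35,0,0,-1],[2,-35,0,0,-1],[2,-35,0,0,-1],[2,-35,0,0,-1],[2,-35,0,0,-1],[1,-35,0,0,-1],[0,-36,0,0,-1],[0,0,0,0,-1]]]' |grep pos
python3 -m crank '[[[0,0,0,0.1,-1],[0,0,0,0.1,-1],[0,0,0,0.1,-1],[0,0,0,0.086,-1],[0,0,30,0,-1],[0,0,30,0,-1],[0,0,30,0,-1],[0,0,0,0,-1],[0,0,0,0,-1],[0,0,0,0,-1]]]' |grep pos
python3 plan.py .604,-.06,.0005,-.193
python3 - <<'E'
from h import *
d=grab("top",2);s=grab("side",2)
m=cmask(d,*GREEN); b=np.zeros_like(m); b[150:215,150:210]=m[150:215,150:210]
ys,xs=np.nonzero(b); print(cv2.minAreaRect((cast(d,np.c_[xs,ys],.038)*1000).astype(np.float32)))
for b in blobs(s,cmask(s,*GREEN),.006): print(b)
E
```

```text
position: [0.6011, -0.0713, 0.1335]
position: [0.6022, -0.0606, 0.0451]
t 28.2 pos [ 0.6022 -0.0606  0.0451] yaw(mod pi) 2.949 tilt 0.001 f [0.1 0.1 1.1] w 87.1mm gf 0.0 q7 1.57
turn 0.000  shift -1.7 1.0 44.6 dist 45 r 0.607
((579.0321044921875, 255.531005859375), (101.66771697998047, 60.497779846191406), 11.738826751708984)
{'px': (np.float64(291.0), np.float64(205.0)), 'c': array([ 0.6272, -0.0675]), 'size': array([115.,  61.]), 'yaw': 2.954}
{'px': (np.float64(227.7), np.float64(160.0)), 'c': array([0.5883, 0.2834]), 'size': array([113.,  71.]), 'yaw': 3.13}
```

```bash
python3 -m crank '[[[-1.5,1,15,0,-1],[0,0,15,0,-1],[0,0,10,0,-1],[0,0,4.5,0,-1],[0,0,0,0,-1],[0,0,0,0,-1]]]' |grep pos
python3 -m crank '[[[0,0,0,0,1],[0,0,0,0,1],[0,0,0,0,1],[0,0,0,0,1],[0,0,0,0,1],[0,0,0,0,1],[0,0,0,0,1]]]'|grep -E 'ft|gr|pos'
python3 plan.py .604,-.06,.08 .604,-.06,.08,.193 .459,.2325,.08
```

```text
position: [0.6036, -0.0599, 0.0005]
position: [0.604, -0.0601, 0.0005]
ft_force: [0.2, -1.4, 5.0]
grip_width: 0.661
grip_force: 31.0
t 29.5 pos [ 6.04e-01 -6.01e-02  5.00e-04] yaw(mod pi) 2.949 tilt 0.002 f [ 0.2 -1.4  5. ] w 57.5mm gf 31.0 q7 1.59
turn 0.000  shift -0.0 0.1 -79.5 dist 80 r 0.607
turn -0.386  shift -0.0 0.0 -0.0 dist 0 r 0.607
turn 0.000  shift 86.2 314.9 -0.0 dist 326 r 0.515
```

```bash
python3 -m crank '[[[0,0,-10,0,1],[0,0,-20,0,1],[0,0,-25,0,1],[0,0,-25,0,1],[0,0,0,-0.1,1],[0,0,0,-0.1,1],[0,0,0,-0.1,1],[0,0,0,-0.086,1],[9,32,0,0,1],[9,32,0,0,1]]]' 40|grep pos
python3 -m crank '[[[9,32,0,0,1],[9,32,0,0,1],[9,32,0,0,1],[9,32,0,0,1],[9,32,0,0,1],[8,32,0,0,1],[8,32,0,0,1],[7,27,0,0,1],[0,0,0,0,1],[0,0,0,0,1]]]' |grep -E 'pos|gr'
python3 plan.py .459,.2325,.08,.193 .459,.2325,.0405 .552,.251,.0405
```

```text
position: [0.5727, -0.0022, 0.0796]
position: [0.4568, 0.2347, 0.0796]
grip_width: 0.659
grip_force: 40.0
t 31.2 pos [0.4568 0.2347 0.0796] yaw(mod pi) 0.198 tilt 0.001 f [ 0.7 -1.  -0.4] w 57.4mm gf 40.0 q7 1.26
turn 0.005  shift -1.8 -2.5 -0.4 dist 3 r 0.515
turn 0.000  shift -0.0 0.0 39.5 dist 40 r 0.515
turn 0.000  shift -94.8 0.3 -0.0 dist 95 r 0.606
```

```bash
python3 -m crank '[[[0,0,20,0,1],[0,0,19,0,1],[0,0,0,0,1],[0,0,0,0,1]]]' |grep -E 'pos|ft'
python3 plan.py .459,.2325,.0405,.193 .552,.251,.0405
```

```text
position: [0.4579, 0.2312, 0.0401]
ft_force: [0.9, 0.6, 0.2]
t 31.5 pos [0.4579 0.2312 0.0401] yaw(mod pi) 0.191 tilt 0.002 f [0.9 0.6 0.2] w 57.5mm gf 40.0 q7 1.27
turn -0.002  shift -1.3 1.0 -0.4 dist 2 r 0.515
turn 0.000  shift -94.8 0.3 -0.0 dist 95 r 0.606
```

```bash
python3 -m crank '[[[-12,1,-0.4,0,1],[-12,0,0,0,1],[-12,0,0,0,1],[-12,0,0,0,1],[-12,0,0,0,1],[-12,0,0,0,1],[-8,0,0,0,1],[-8,0,0,0,1],[0,0,0,0,1],[0,0,0,0,1]]]' |grep -E 'pos|ft'
python3 -m crank '[[[-4,0,0,0,1],[-3,0,0,0,1],[0,0,0,0,1],[0,0,0,0,1]]]'|grep -E 'pos|ft'
python3 -m crank '[[[-2,0,0,0,1],[0,0,0,0,1],[0,0,0,0,1]]]'|grep -E 'pos|ft'
python3 -m crank '[[[-2,0,0,0,1],[0,0,0,0,1],[0,0,0,0,1]]]'|grep -E 'pos|ft|wid'
```

```text
position: [0.5457, 0.2504, 0.0413]
ft_force: [1.6, 0.1, -4.1]
position: [0.5506, 0.2521, 0.0408]
ft_force: [-0.9, -1.4, -4.3]
position: [0.5507, 0.2521, 0.0401]
ft_force: [-6.3, -1.5, -2.6]
position: [0.5507, 0.2521, 0.0395]
ft_force: [-9.0, -2.8, -1.6]
grip_width: 0.659
```

```bash
python3 -m crank '[[[0,0,0,0,-1],[0,0,0,0,-1],[0,0,0,0,-1],[0,0,0,0,-1],[0,0,-15,0,-1],[0,0,-25,0,-1],[0,0,-30,0,-1],[0,0,-30,0,-1],[0,0,-20,0,-1],[0,0,0,0,-1]]]' 30 |grep -E 'pos|ft|width'
python3 -m crank '[[[20,-35,0,0,-1],[20,-35,0,0,-1],[20,-35,0,0,-1],[10,-35,0,0,-1],[0,-35,0,0,-1],[0,0,0,0,-1]]]' |grep -E 'pos'
python3 - <<'E'
from h import *
d=grab("top",3);s=grab("side",3)
m=cmask(d,*GREEN); b=np.zeros_like(m); b[150:215,150:210]=m[150:215,150:210]
ys,xs=np.nonzero(b); print(cv2.minAreaRect((cast(d,np.c_[xs,ys],.044)*1000).astype(np.float32)))
for n,x in(("t",d),("s",s)):
    for b in blobs(x,cv2.morphologyEx(cmask(x,*YEL),cv2.MORPH_CLOSE,np.ones((7,7))),.016): print("y",b)
    for b in blobs(x,cmask(x,*RED),.018): print("red",b)
a=cv2.resize(d["pixels"][:,:,::-1][125:200,105:205],(400,300),interpolation=3);b=cv2.resize(s["pixels"][:,:,::-1][110:185,190:290],(400,300),interpolation=3)
cv2.imwrite("pics/pile.png",np.hstack([a,b]))
E
```

```text
position: [0.559, 0.2544, 0.1677]
ft_force: [1.1, 0.2, 0.1]
grip_width: 0.998
position: [0.5212, 0.0586, 0.1616]
((579.5458984375, 255.38720703125), (103.36087799072266, 61.84962463378906), 8.520183563232422)
y {'px': (np.float64(127.0), np.float64(176.1)), 'c': array([0.578 , 0.4046]), 'size': array([109.,  53.]), 'yaw': 3.023}
y {'px': (np.float64(17.2), np.float64(138.4)), 'c': array([0.6904, 0.7481]), 'size': array([127.,  26.]), 'yaw': 1.506}
red {'px': (np.float64(396.9), np.float64(222.0)), 'c': array([ 0.4502, -0.3946]), 'size': array([60., 48.]), 'yaw': 2.887}
y {'px': (np.float64(209.4), np.float64(144.7)), 'c': array([0.5762, 0.407 ]), 'size': array([117.,  85.]), 'yaw': 0.14}
red {'px': (np.float64(311.5), np.float64(288.1)), 'c': array([ 0.4505, -0.3877]), 'size': array([74., 63.]), 'yaw': 0.528}
```

View pics/pile.png

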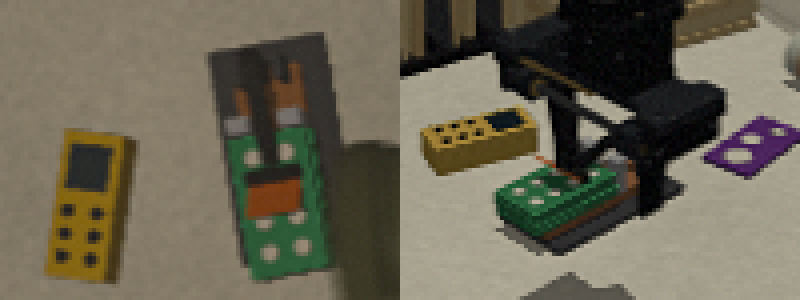

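```bash
python3 - <<'E'
from h import *
d=grab("top",3)
m=cv2.morphologyEx(cmask(d,*YEL),cv2.MORPH_CLOSE,np.ones((7,7))); m[:, :100]=0; m[:,160:]=0
ys,xs=np.nonzero(m); print(cv2.minAreaRect((cast(d,np.c_[xs,ys],.016)*1000).astype(np.float32)))
# top face edges: bright yellow left boundary
for y in range(160,194,4):
    q=np.nonzero(m[y])[0]; print(y,q.min(),q.max(),end='; ')
E
python3 plan.py .5765,.405,.16,-.13 .5765,.405,.017
```

```text
((578.1788940429688, 404.27587890625), (54.10369110107422, 110.10327911376953), 83.48580932617188)
160 121 137; 164 120 137; 168 120 137; 172 119 136; 176 119 136; 180 118 135; 184 117 134; 188 117 134; 192 116 133; t 35.0 pos [0.5199 0.0688 0.1608] yaw(mod pi) 0.195 tilt 0.000 f [0.4 0.3 0.2] w 86.9mm gf 0.0 q7 1.61
turn 0.325  shift -12.5 340.7 0.8 dist 341 r 0.705
turn 0.000  shift 0.0 0.0 143.0 dist 143 r 0.705
```

```bash
python3 -m crank '[[[0,0,0,0.11,-1],[0,0,0,0.11,-1],[0,0,0,0.11,-1],[-2,34,0,0,-1],[-2,34,0,0,-1],[-2,34,0,0,-1],[-2,34,0,0,-1],[-2,34,0,0,-1],[-2,34,0,0,-1],[0,34,0,0,-1]]]' |grep pos
python3 -m crank '[[[0,34,0,0,-1],[0,34,0,0,-1],[0,34,0,0,-1],[0,0,30,0,-1],[0,0,30,0,-1],[0,0,0,0,-1],[0,0,0,0,-1],[0,0,0,0,-1]]]' |grep pos
python3 plan.py .5765,.405,.1,-.135 .5765,.405,.017
```

```text
position: [0.5644, 0.304, 0.1607]
position: [0.5789, 0.403, 0.1023]
t 36.5 pos [0.5789 0.403  0.1023] yaw(mod pi) 3.004 tilt 0.001 f [ 1.1  0.1 -0.3] w 87.1mm gf 0.0 q7 0.83
turn -0.002  shift 2.7 1.7 2.3 dist 4 r 0.705
turn 0.000  shift 0.0 0.0 83.0 dist 83 r 0.705
```

```bash
python3 -m crank '[[[2.5,1.5,20,0,-1],[0,0,30,0,-1],[0,0,25,0,-1],[0,0,10,0,-1],[0,0,0,0,-1],[0,0,0,0,-1]]]' |grep pos
python3 -m crank '[[[0,0,0,0,1],[0,0,0,0,1],[0,0,0,0,1],[0,0,0,0,1],[0,0,0,0,1],[0,0,0,0,1],[0,0,0,0,1],[0,0,0,0,1]]]' 45|grep -E 'ft|gr|pos'
python3 -m crank '[[[0,0,-10,0,1],[0,0,-25,0,1],[0,0,-35,0,1],[0,0,-35,0,1],[0,0,-20,0,1],[0,0,0,0,1],[0,0,0,0,1]]]' |grep -E 'ft|gr|pos'
python3 plan.py .5115,-.2535,.12,-1.597 .5115,-.2535,.031
```

```text
position: [0.5771, 0.405, 0.0179]
position: [0.576, 0.4048, 0.0161]
ft_force: [0.4, 0.3, 1.4]
grip_width: 0.522
grip_force: 44.9
position: [0.5768, 0.4052, 0.1433]
ft_force: [-0.3, 0.6, -2.4]
grip_width: 0.526
grip_force: 44.9
t 38.2 pos [0.5768 0.4052 0.1433] yaw(mod pi) 3.005 tilt 0.004 f [-0.3  0.6 -2.4] w 45.8mm gf 44.9 q7 0.83
turn 1.460  shift -660.2 -48.0 23.3 dist 662 r 0.571
turn 0.000  shift 0.0 0.0 89.0 dist 89 r 0.571
```

```bash
python3 -m crank '[[[0,-30,0,0.1,1],[0,-30,0,0.1,1],[0,-30,0,0.1,1],[0,-30,0,0.1,1],[0,-30,0,0.1,1],[0,-30,0,0.1,1],[0,-30,0,0.1,1],[0,0,0,0.12,1],[0,0,0,0.12,1],[0,0,0,0.12,1]]]' |grep -E 'pos|gr'
python3 -m crank '[[[0,0,0,0.12,1],[0,0,0,0.12,1],[0,0,0,0.12,1],[0,0,0,0.04,1],[0,0,0,0,1],[0,0,0,0,1]]]' |grep -E 'pos|gr'
python3 plan.py .5113,-.2535,.12,-1.597 .5113,-.2535,.05
```

```text
position: [0.4873, 0.2171, 0.1394]
grip_width: 0.527
grip_force: 44.9
position: [0.4879, 0.2177, 0.1396]
grip_width: 0.527
grip_force: 44.9
t 39.6 pos [0.4879 0.2177 0.1396] yaw(mod pi) 1.546 tilt 0.003 f [ 0.8  0.2 -0.6] w 45.8mm gf 44.9 q7 -0.45
turn 0.002  shift -470.5 35.7 19.6 dist 472 r 0.571
turn 0.000  shift 0.0 0.0 70.0 dist 70 r 0.571
```

```bash
python3 -m crank '[[[-35,3,0,0,1],[-35,3,0,0,1],[-35,3,0,0,1],[-35,3,0,0,1],[-35,3,0,0,1],[-35,3,0,0,1],[-35,3,0,0,1],[-35,3,0,0,1],[-35,3,0,0,1],[-35,3,0,0,1]]]' |grep -E 'pos|gr'
python3 -m crank '[[[-35,3,0,0,1],[-35,2,0,0,1],[-30,0,0,0,1],[-20,0,0,0,1],[0,0,30,0,1],[0,0,30,0,1],[0,0,10,0,1],[0,0,0,0,1],[0,0,0,0,1],[0,0,0,0,1]]]' |grep -E 'pos|gr'
python3 plan.py .5113,-.2535,.065,-1.597 .5113,-.2535,.042
python3 - <<'E'
from h import *
d=grab("top",3);s=grab("side",3)
a=cv2.resize(d["pixels"][:,:,::-1][130:220,305:405],(400,360),interpolation=3);b=cv2.resize(s["pixels"][:,:,::-1][190:280,255:355],(400,360),interpolation=3)
cv2.imwrite("pics/laser.png",np.hstack([a,b]))
E
```

```text
position: [0.5091, -0.134, 0.1405]
grip_width: 0.524
grip_force: 44.9
position: [0.5128, -0.2527, 0.0724]
grip_width: 0.52
grip_force: 44.9
t 41.2 pos [ 0.5128 -0.2527  0.0724] yaw(mod pi) 1.546 tilt 0.002 f [ 0.9  0.1 -0.6] w 45.2mm gf 44.9 q7 0.58
turn 0.001  shift -0.8 -1.5 7.4 dist 8 r 0.571
turn 0.000  shift 0.0 0.0 23.0 dist 23 r 0.571
```

View pics/laser.png

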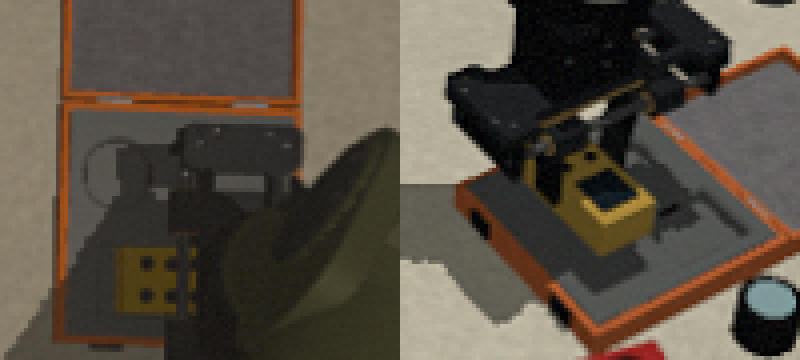

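Run:
```python
from h import *
d=get_image("top");s=get_image("side")
print(cast(d,[(334.2-.4,200)],.0563),cast(d,[(336.2-.4,200)],.0883))
px=[(255+(x-400)/4-.4,190+y/4-.4) for x,y in((655,205),(598,222))]
print(cast(s,px,.0883))
# corners expected for centred grasp
from scipy.spatial.transform import Rotation as Ro
a=1.546;p=np.array([.5128,-.2527]);u=np.array([np.cos(a),np.sin(a)]);v=np.array([-u[1],u[0]])
print("pred right end corners",p-.055*u-.023*v,p-.055*u+.023*v,"left end",p+.055*u)
```

```text
[[ 0.51181261 -0.2022873 ]] [[ 0.51101106 -0.20146729]]
[[ 0.52916129 -0.31132426]
 [ 0.48575292 -0.30293542]]
pred right end corners [ 0.53442927 -0.30825335] [ 0.48844341 -0.30711284] left end [ 0.51416366 -0.19771691]
```

Run:
```python
from h import *
d=grab("top",3);s=grab("side",3)
g=d["pixels"].astype(float); 
row=g[193:207,325:345].mean(0); print((row[:,0]-row[:,2]).round(0).tolist())
# insert/cutout reference rows in top: case inner left edge orange column & right edge
o=cmask(d,*ORG)
for y in (170,185,200): q=np.nonzero(o[y,300:400])[0]+300; print(y,q.min(),q.max(),len(q),cast(d,[(q.min()-.5,y)],.026))
m=cv2.morphologyEx(cmask(s,*YEL),cv2.MORPH_OPEN,np.ones((2,2))); m[:185]=0;m[:,:280]=0;m[:,330:]=0
ys,xs=np.nonzero(m); i=xs.argmax(); print("rightmost",xs[i],ys[i],cast(s,[(xs[i]+.5,ys[xs==xs[i]].min()-.5),(xs[i]+.5,ys[xs==xs[i]].max()+.5)],.0883)); i=ys.argmax(); print("lowest",xs[i],ys[i],cast(s,[(xs[i],ys[i]+.5)],.0563))
```

```text
[6.0, 6.0, 6.0, 6.0, 6.0, 6.0, 5.0, 5.0, 25.0, 47.0, 50.0, 58.0, 58.0, 58.0, 55.0, 40.0, 31.0, 35.0, 56.0, 59.0]
170 320 321 2 [[ 0.60002506 -0.16644752]]
185 319 321 3 [[ 0.55599969 -0.16360397]]
200 319 320 2 [[ 0.51218421 -0.16370107]]
rightmost 318 241 [[ 0.53040826 -0.31048465]
 [ 0.51273683 -0.33142596]]
lowest 305 254 [[ 0.48743847 -0.30897066]]
```

```bash
python3 -m crank '[[[1.2,-0.5,15,0,1],[0,0,12,0,1],[0,0,0,0,1],[0,0,0,0,1]]]' 60|grep -E 'pos|ft|for'
python3 -m crank '[[[0,0,4,0,1],[0,0,4,0,1],[0,0,0,0,1],[0,0,0,0,1]]]' |grep -E 'pos|ft|for'
python3 -m crank '[[[0,0,4,0,1],[0,0,0,0,1],[0,0,0,0,1]]]' |grep -E 'pos|ft|for'
```

```text
position: [0.5103, -0.251, 0.043]
ft_force: [-0.0, 0.4, -1.8]
grip_force: 59.9
position: [0.5125, -0.2517, 0.0363]
ft_force: [3.1, -2.0, -1.6]
grip_force: 59.8
position: [0.5125, -0.2517, 0.0322]
ft_force: [5.6, -2.4, -2.4]
grip_force: 59.8
```

```bash
python3 -m crank '[[[0,1.5,2,0,1],[0,0,3,0,1],[0,0,0,0,1],[0,0,0,0,1]]]' |grep -E 'pos|ft|for'
python3 -m crank '[[[0,0,3,0,1],[0,0,0,0,1],[0,0,0,0,1]]]' |grep -E 'pos|ft|for'
```

```text
position: [0.5127, -0.2514, 0.0265]
ft_force: [3.0, -1.7, -3.3]
grip_force: 59.9
position: [0.5128, -0.2514, 0.0259]
ft_force: [-2.7, 2.0, 16.8]
grip_force: 59.9
```

```bash
python3 -m crank '[[[0,0,-1,0,-0.2],[0,0,0,0,-0.2],[0,0,0,0,-0.2],[0,0,0,0,-0.2]]]' 30|grep -E 'ft|wid|pos'
python3 -m crank '[[[0,0,-15,0,-0.2],[0,0,-25,0,-0.2],[0,0,-30,0,-0.2],[0,0,-30,0,-1],[-35,-15,0,0,-1],[-35,-15,0,0,-1],[-35,-15,0,0,-1],[0,0,0,0,-1],[0,0,0,0,-1]]]' |grep -E 'ft|wid|pos'
python3 - <<'E'
from h import *
d=grab("top",3);s=grab("side",3)
for n,x in(("t",d),("s",s)):
    for b in blobs(x,cv2.morphologyEx(cmask(x,*YEL),cv2.MORPH_CLOSE,np.ones((7,7))),.042): print(n,"y",b)
    m=cmask(x,*RED)
    for b in blobs(x,m,.036): print("red",b)
    ys,xs=np.nonzero(m); print(cv2.minAreaRect((cast(x,np.c_[xs,ys],.036)*1000).astype(np.float32)))
b=cv2.resize(s["pixels"][:,:,::-1][190:310,255:375],(480,480),interpolation=3)
cv2.imwrite("pics/laser2.png",b)
E
python3 plan.py .45,-.389,.1,1.31
```

```text
position: [0.511, -0.2509, 0.0246]
ft_force: [-3.2, 0.7, 6.0]
grip_width: 0.597
position: [0.4622, -0.3576, 0.1243]
ft_force: [0.8, 0.0, -0.2]
grip_width: 0.954
t y {'px': (np.float64(350.2), np.float64(200.0)), 'c': array([ 0.5126, -0.2521]), 'size': array([112.,  46.]), 'yaw': 1.545}
t y {'px': (np.float64(18.8), np.float64(138.1)), 'c': array([0.6865, 0.725 ]), 'size': array([114.,  37.]), 'yaw': 1.426}
red {'px': (np.float64(390.8), np.float64(222.0)), 'c': array([ 0.4505, -0.3704]), 'size': array([63., 29.]), 'yaw': 3.041}
((679.8582153320312, -240.31846618652344), (615.6665649414062, 64.81050109863281), 31.534299850463867)
s y {'px': (np.float64(307.8), np.float64(254.7)), 'c': array([ 0.5036, -0.3034]), 'size': array([63., 35.]), 'yaw': 0.372}
red {'px': (np.float64(311.4), np.float64(288.1)), 'c': array([ 0.4392, -0.3984]), 'size': array([71., 63.]), 'yaw': 0.476}
((716.7506103515625, -164.90673828125), (817.5161743164062, 74.62615966796875), 39.89910125732422)
t 44.8 pos [ 0.4659 -0.3535  0.1246] yaw(mod pi) 1.548 tilt 0.001 f [ 0.1 -0.6  0.2] w 86.7mm gf 0.0 q7 0.77
turn 0.238  shift -38.4 -6.2 24.6 dist 46 r 0.595
```

View pics/laser2.png

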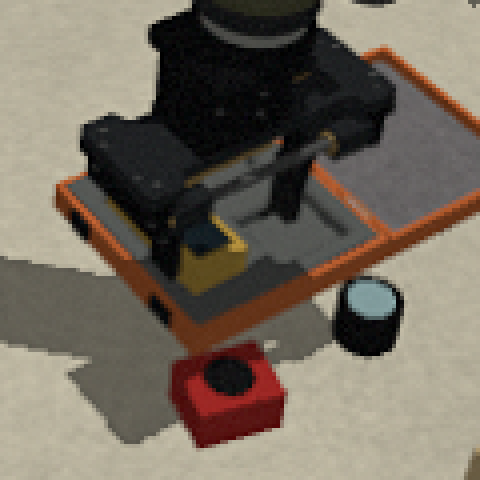

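```bash
python3 -m crank '[[[0,0,0,0.11,-1],[0,0,0,0.11,-1],[-30,-6,0,0,-1],[-8,0,0,0,-1],[0,0,0,0,-1],[0,0,0,0,-1],[0,0,0,0,-1]]]' |grep -E 'pos'
python3 plan.py .45,-.389,.1,1.33
python3 - <<'E'
from h import *
s=grab("side",3); m=cmask(s,*RED)
cs=max(cv2.findContours(m,0,1)[0],key=cv2.contourArea); f=np.zeros_like(m); cv2.drawContours(f,[cs],-1,255,-1)
for b in blobs(s,cv2.morphologyEx(cv2.subtract(f,m),cv2.MORPH_OPEN,np.ones((3,3))),.036,8): print("disc",b)
E
```

```text
position: [0.4507, -0.3893, 0.1247]
t 45.4 pos [ 0.4507 -0.3893  0.1247] yaw(mod pi) 1.326 tilt 0.001 f [ 0.4 -0.9 -0.3] w 86.9mm gf 0.0 q7 0.64
turn -0.004  shift 0.1 -0.8 24.7 dist 25 r 0.595
disc {'px': (np.float64(311.8), np.float64(283.5)), 'c': array([ 0.45  , -0.3871]), 'size': array([31., 30.]), 'yaw': 0.188}
```

```bash
python3 -m crank '[[[0,0,30,0,-1],[0,0,30,0,-1],[0,0,25,0,-1],[0,0,12,0,-1],[0,0,7,0,-1],[0,0,0,0,-1],[0,0,0,0,-1]]]' |grep -E 'pos|ft'
python3 -m crank '[[[0,0,0,0,1],[0,0,0,0,1],[0,0,0,0,1],[0,0,0,0,1],[0,0,0,0,1],[0,0,0,0,1],[0,0,0,0,1],[0,0,0,0,1]]]' 50|grep -E 'ft|gr|pos'
python3 -m crank '[[[0,0,-10,0,1],[0,0,-25,0,1],[0,0,-30,0,1],[0,0,-20,0,1],[0,0,0,0,1],[0,0,0,0,1],[0,0,0,0,1]]]' |grep -E 'ft|gr|pos'
python3 plan.py .5897,-.295,.106,1.546 .5897,-.295,.05
python3 - <<'E'
from h import *
s=grab("side",3);d=grab("top",3)
for n,x in(("t",d),("s",s)):
  m=cmask(x,*RED)
  for b in blobs(x,m,.106-.021+.018): print("red",n,b)
E
```

```text
position: [0.4506, -0.391, 0.0219]
ft_force: [-0.2, -0.9, 0.3]
position: [0.4503, -0.3907, 0.0214]
ft_force: [-0.3, 1.1, 4.3]
grip_width: 0.708
grip_force: 49.9
position: [0.4492, -0.3897, 0.1048]
ft_force: [0.0, -0.1, -2.5]
grip_width: 0.705
grip_force: 49.9
t 47.4 pos [ 0.4492 -0.3897  0.1048] yaw(mod pi) 1.325 tilt 0.002 f [ 0.  -0.1 -2.5] w 61.4mm gf 49.9 q7 0.66
turn -0.221  shift 98.1 138.1 -1.2 dist 169 r 0.659
turn 0.000  shift 0.0 0.0 56.0 dist 56 r 0.659
red t {'px': (np.float64(401.7), np.float64(221.5)), 'c': array([ 0.4543, -0.3761]), 'size': array([62., 24.]), 'yaw': 2.915}
red s {'px': (np.float64(316.1), np.float64(268.9)), 'c': array([ 0.4477, -0.397 ]), 'size': array([83., 50.]), 'yaw': 0.342}
```

```bash
python3 -m crank '[[[0,0,0,-0.11,1],[0,0,0,-0.111,1],[20,28,0,0,1],[20,28,0,0,1],[20,28,0,0,1],[20,28,0,0,1],[18,26,0,0,1],[0,0,0,0,1],[0,0,0,0,1],[0,0,0,0,1]]]' |grep -E 'pos|gr'
python3 plan.py .5897,-.2957,.055,1.546
python3 - <<'E'
from h import *
s=grab("side",3);d=grab("top",3)
a=cv2.resize(d["pixels"][:,:,::-1][130:220,305:405],(400,360),interpolation=3);b=cv2.resize(s["pixels"][:,:,::-1][190:280,270:370],(400,360),interpolation=3)
cv2.imwrite("pics/tape.png",np.hstack([a,b]))
E
```

```text
position: [0.5896, -0.2964, 0.1053]
grip_width: 0.706
grip_force: 49.9
t 48.5 pos [ 0.5896 -0.2964  0.1053] yaw(mod pi) 1.546 tilt 0.002 f [ 0.  -1.  -2.7] w 61.4mm gf 49.9 q7 0.63
turn -0.000  shift 0.7 0.1 50.3 dist 50 r 0.660
```

View pics/tape.png

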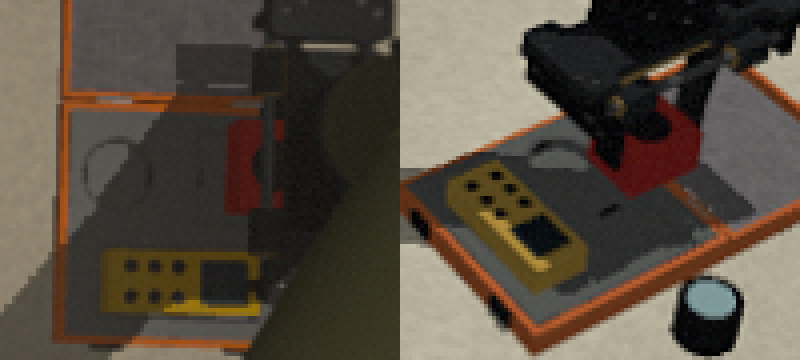

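```bash
python3 -m crank '[[[0.7,0,25,0,1],[0,0,20,0,1],[0,0,8,0,1],[0,0,4,0,1],[0,0,0,0,1],[0,0,0,0,1]]]' 60|grep -E 'pos|ft|for'
python3 -m crank '[[[0,0,4,0,1],[0,0,4,0,1],[0,0,0,0,1],[0,0,0,0,1]]]' |grep -E 'pos|ft|for'
python3 -m crank '[[[0,0,3,0,1],[0,0,0,0,1],[0,0,0,0,1]]]' |grep -E 'pos|ft|for'
```

```text
position: [0.5908, -0.2959, 0.0499]
ft_force: [-0.3, 0.1, -2.0]
grip_force: 59.9
position: [0.5907, -0.2958, 0.0413]
ft_force: [0.5, -0.6, -1.7]
grip_force: 59.9
position: [0.591, -0.2964, 0.0387]
ft_force: [-0.6, -1.9, 1.2]
grip_force: 59.9
```

```bash
python3 -m crank '[[[-0.7,0,3,0,1],[0,0,2,0,1],[0,0,0,0,1],[0,0,0,0,1]]]' |grep -E 'pos|ft|for'
python3 -m crank '[[[0,0,3,0,1],[0,0,0,0,1],[0,0,0,0,1]]]' |grep -E 'pos|ft|for'
```

```text
position: [0.5907, -0.2963, 0.0327]
ft_force: [2.8, -3.7, -1.7]
grip_force: 60.0
position: [0.5907, -0.2964, 0.0314]
ft_force: [-1.0, -0.8, 9.1]
grip_force: 59.9
```

```bash
python3 -m crank '[[[0,0,1.5,0,1],[0,0,0,0,1],[0,0,0,0,1],[0,0,-1.5,0,-0.52],[0,0,-1,0,-0.52],[0,0,0,0,-0.52],[0,0,0,0,-0.52]]]' |grep -E 'pos|ft|wid'
python3 -m crank '[[[0,0,-15,0,-0.52],[0,0,-25,0,-0.52],[0,0,-30,0,-0.52],[0,0,-20,0,-1],[-32,-5,0,0,-1],[-32,-5,0,0,-1],[-30,-5,0,0,-1],[0,0,0,0,-1],[0,0,0,0,-1],[0,0,0,0,-1]]]' 30|grep -E 'ft|wid|pos'
python3 plan.py .5772,-.390,.12,1.546 .5772,-.39,.018
python3 - <<'E'
from h import *
d=grab("top",3);s=grab("side",3)
for n,x in(("t",d),("s",s)):
    m=cv2.morphologyEx(cmask(x,*RED),cv2.MORPH_CLOSE,np.ones((9,9)))
    for b in blobs(x,m,.046): print(n,"red",b)
    for b in blobs(x,cv2.morphologyEx(cmask(x,*YEL),cv2.MORPH_CLOSE,np.ones((7,7))),.042): print(n,"y",b)
for b in blobs(s,cmask(s,(85,15,110),(110,120,255)),.036,15): print("lens",b)
E
```

```text
position: [0.5898, -0.2951, 0.03]
ft_force: [0.3, -0.3, 0.5]
grip_width: 0.757
position: [0.5732, -0.389, 0.1212]
ft_force: [-0.5, -0.1, 0.2]
grip_width: 1.001
t 51.9 pos [ 0.5732 -0.389   0.1212] yaw(mod pi) 1.546 tilt 0.001 f [-0.5 -0.1  0.2] w 87.1mm gf 0.0 q7 0.78
turn -0.000  shift -0.9 4.1 1.2 dist 4 r 0.697
turn 0.000  shift 0.0 0.0 102.0 dist 102 r 0.697
t red {'px': (np.float64(364.6), np.float64(173.7)), 'c': array([ 0.5885, -0.2925]), 'size': array([62., 52.]), 'yaw': 3.039}
t y {'px': (np.float64(350.0), np.float64(200.1)), 'c': array([ 0.5125, -0.2516]), 'size': array([112.,  46.]), 'yaw': 1.539}
t y {'px': (np.float64(16.9), np.float64(138.7)), 'c': array([0.6847, 0.7308]), 'size': array([90., 21.]), 'yaw': 1.57}
s red {'px': (np.float64(324.6), np.float64(244.7)), 'c': array([ 0.5661, -0.3016]), 'size': array([72., 44.]), 'yaw': 0.997}
s y {'px': (np.float64(298.8), np.float64(246.1)), 'c': array([ 0.5033, -0.2623]), 'size': array([121.,  57.]), 'yaw': 1.494}
```

```bash
python3 -m crank '[[[-1,4,30,0,-1],[0,0,30,0,-1],[0,0,25,0,-1],[0,0,12,0,-1],[0,0,4,0,-1],[0,0,0,0,-1],[0,0,0,0,-1]]]' |grep -E 'pos|ft'
python3 - <<'E'
from h import *
s=grab("side",3)
for b in blobs(s,cmask(s,(80,10,80),(115,140,255)),.036,10): print("lens",b)
b=cv2.resize(s["pixels"][:,:,::-1][200:300,280:400],(600,500),interpolation=3); cv2.imwrite("pics/loupe.png",b)
E
```

```text
position: [0.5778, -0.3914, 0.0214]
ft_force: [0.4, 0.4, -0.1]
lens {'px': (np.float64(349.6), np.float64(265.3)), 'c': array([ 0.5788, -0.3941]), 'size': array([27., 16.]), 'yaw': 0.369}
```

View pics/loupe.png

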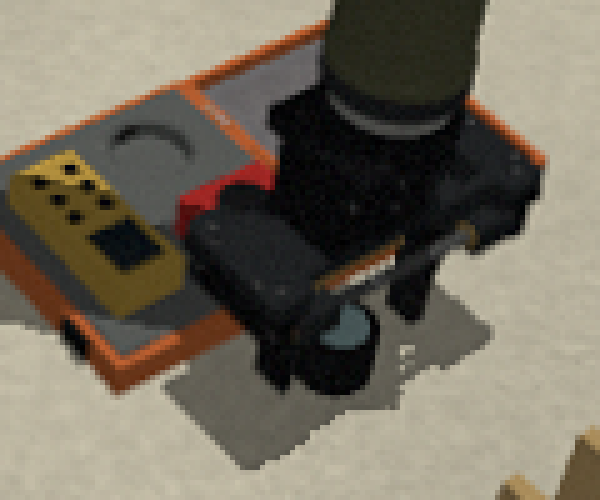

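```bash
python3 -m crank '[[[0,0,0,0,1],[0,0,0,0,1],[0,0,0,0,1],[0,0,0,0,1],[0,0,0,0,1],[0,0,0,0,1],[0,0,0,0,1],[0,0,0,0,1]]]' 45|grep -E 'ft|gr|pos'
python3 -m crank '[[[0,0,-10,0,1],[0,0,-25,0,1],[0,0,-30,0,1],[0,0,-30,0,1],[0,0,0,0,1],[0,0,0,0,1]]]' |grep -E 'ft|gr|pos'
python3 plan.py .5915,-.2095,.116,1.546
```

```text
position: [0.577, -0.3907, 0.0199]
ft_force: [-0.1, -0.4, 0.4]
grip_width: 0.515
grip_force: 45.0
position: [0.578, -0.3919, 0.118]
ft_force: [-0.3, 0.1, -1.2]
grip_width: 0.515
grip_force: 45.0
t 54.1 pos [ 0.578  -0.3919  0.118 ] yaw(mod pi) 1.546 tilt 0.005 f [-0.3  0.1 -1.2] w 44.8mm gf 45.0 q7 0.78
turn -0.000  shift 182.7 8.9 2.0 dist 183 r 0.628
```

```bash
python3 -m crank '[[[30,2,0,0,1],[30,2,0,0,1],[30,2,0,0,1],[30,2,0,0,1],[30,1,0,0,1],[32,0,0,0,1],[0,0,20,0,1],[0,0,0,0,1],[0,0,0,0,1],[0,0,0,0,1]]]' |grep -E 'pos|gr'
python3 plan.py .5915,-.2095,.06,1.546
python3 - <<'E'
from h import *
s=grab("side",3);d=grab("top",3)
for n,x in(("t",d),("s",s)):
  for b in blobs(x,cmask(x,(80,10,80),(115,140,255)),.096-.020+.036,10): print("lens",n,b)
E
```

```text
position: [0.5897, -0.2106, 0.0949]
grip_width: 0.51
grip_force: 45.0
t 54.9 pos [ 0.5897 -0.2106  0.0949] yaw(mod pi) 1.544 tilt 0.001 f [ 0.1 -0.3 -1.1] w 44.4mm gf 45.0 q7 0.49
turn -0.002  shift 1.2 1.8 34.9 dist 35 r 0.628
lens t {'px': (np.float64(253.3), np.float64(242.3)), 'c': array([0.3952, 0.0229]), 'size': array([24., 23.]), 'yaw': 2.659}
lens t {'px': (np.float64(122.3), np.float64(220.2)), 'c': array([0.4499, 0.3777]), 'size': array([45., 44.]), 'yaw': 0.374}
lens t {'px': (np.float64(243.6), np.float64(77.9)), 'c': array([0.8421, 0.0546]), 'size': array([50., 32.]), 'yaw': 1.728}
lens s {'px': (np.float64(312.7), np.float64(207.0)), 'c': array([ 0.5898, -0.2104]), 'size': array([29., 19.]), 'yaw': 0.941}
```

```bash
python3 -m crank '[[[1.2,1.8,20,0,1],[0,0,20,0,1],[0,0,6,0,1],[0,0,0,0,1],[0,0,0,0,1]]]' 60|grep -E 'pos|ft|gr'
python3 -m crank '[[[0,0,4,0,1],[0,0,4,0,1],[0,0,0,0,1],[0,0,0,0,1]]]' |grep -E 'pos|ft|wid'
python3 -m crank '[[[0,0,3,0,1],[0,0,0,0,1],[0,0,0,0,1]]]' |grep -E 'pos|ft|wid'
```

```text
position: [0.5923, -0.2083, 0.0493]
ft_force: [-0.5, 0.6, 0.0]
grip_width: 0.512
grip_force: 60.0
position: [0.5925, -0.2084, 0.0413]
ft_force: [0.7, -1.3, -2.0]
grip_width: 0.51
position: [0.5927, -0.2087, 0.0383]
ft_force: [0.3, -2.4, -0.4]
grip_width: 0.511
```

```bash
python3 -m crank '[[[-0.7,0,3,0,1],[0,0,3,0,1],[0,0,0,0,1],[0,0,0,0,1]]]' |grep -E 'pos|ft|wid'
python3 -m crank '[[[0,0,3,0,1],[0,0,0,0,1],[0,0,0,0,1]]]' |grep -E 'pos|ft|wid'
python3 -m crank '[[[0,0,2,0,1],[0,0,0,0,1],[0,0,0,0,1]]]' |grep -E 'pos|ft|wid'
```

```text
position: [0.5922, -0.2092, 0.0314]
ft_force: [2.0, -5.2, -3.3]
grip_width: 0.511
position: [0.5923, -0.2096, 0.0298]
ft_force: [-1.2, -3.5, 5.1]
grip_width: 0.515
position: [0.5924, -0.2096, 0.0298]
ft_force: [-5.4, -1.3, 17.1]
grip_width: 0.517
```

```bash
python3 -m crank '[[[0,0,-2,0,-0.3],[0,0,-1,0,-0.3],[0,0,0,0,-0.3],[0,0,0,0,-0.3],[0,0,-15,0,-0.3],[0,0,-25,0,-0.3],[0,0,-30,0,-0.3],[0,0,-30,0,-0.3],[0,0,-30,0,-1],[0,0,-30,0,-1]]]' |grep -E 'pos|ft|wid'
python3 -m crank '[[[35,-10,0,0,-1],[35,-10,0,0,-1],[35,-10,0,0,-1],[35,-10,0,0,-1],[35,-10,0,0,-1],[35,-10,0,0,-1],[30,0,0,0,-1],[0,0,0,0,-1],[0,0,0,0,-1]]]' |grep -E 'pos'
python3 - <<'E'
from h import *
d=grab("top",3);s=grab("side",3)
m=cv2.morphologyEx(cmask(d,*RED),cv2.MORPH_CLOSE,np.ones((9,9)))
for b in blobs(d,m,.046): print("red",b)
for b in blobs(d,cv2.morphologyEx(cmask(d,*YEL),cv2.MORPH_CLOSE,np.ones((7,7))),.042): print("y",b)
for n,x in(("t",d),("s",s)):
  for b in blobs(x,cmask(x,(80,10,80),(115,140,255)),.046,10): print("lens",n,b)
mm=cmask(d,*GREEN);ys,xs=np.nonzero(mm); print(cv2.minAreaRect((cast(d,np.c_[xs,ys],.044)*1000).astype(np.float32)))
a=cv2.resize(d["pixels"][:,:,::-1][110:230,100:420],(800,300),interpolation=3);b=cv2.resize(s["pixels"][:,:,::-1][190:280,255:375],(400,300),interpolation=3);c=cv2.resize(s["pixels"][:,:,::-1][110:185,190:290],(400,300),interpolation=3)
cv2.imwrite("pics/fin.png",np.vstack([a,np.hstack([b,c])]))
E
```

```text
position: [0.5919, -0.2076, 0.1907]
ft_force: [1.6, -0.3, 0.6]
grip_width: 0.729
position: [0.5377, 0.0359, 0.1894]
red {'px': (np.float64(365.2), np.float64(173.5)), 'c': array([ 0.589 , -0.2944]), 'size': array([61., 51.]), 'yaw': 3.103}
y {'px': (np.float64(4.5), np.float64(208.5)), 'c': array([0.4773, 0.7591]), 'size': array([45., 17.]), 'yaw': 1.024}
y {'px': (np.float64(350.1), np.float64(200.1)), 'c': array([ 0.5124, -0.2517]), 'size': array([112.,  46.]), 'yaw': 1.541}
y {'px': (np.float64(18.9), np.float64(138.6)), 'c': array([0.685 , 0.7244]), 'size': array([91., 41.]), 'yaw': 1.52}
lens t {'px': (np.float64(309.4), np.float64(262.6)), 'c': array([ 0.3336, -0.1354]), 'size': array([98., 54.]), 'yaw': 0.769}
lens t {'px': (np.float64(122.0), np.float64(221.3)), 'c': array([0.4443, 0.4042]), 'size': array([47., 43.]), 'yaw': 0.348}
lens t {'px': (np.float64(335.7), np.float64(172.3)), 'c': array([ 0.5918, -0.2098]), 'size': array([31., 28.]), 'yaw': 0.459}
lens t {'px': (np.float64(243.7), np.float64(78.0)), 'c': array([0.8661, 0.0578]), 'size': array([50., 34.]), 'yaw': 1.692}
lens s {'px': (np.float64(310.3), np.float64(223.1)), 'c': array([ 0.5911, -0.2068]), 'size': array([31., 29.]), 'yaw': 2.459}
((579.6892700195312, 253.91119384765625), (102.62626647949219, 63.185001373291016), 10.834737777709961)
```

View pics/fin.png

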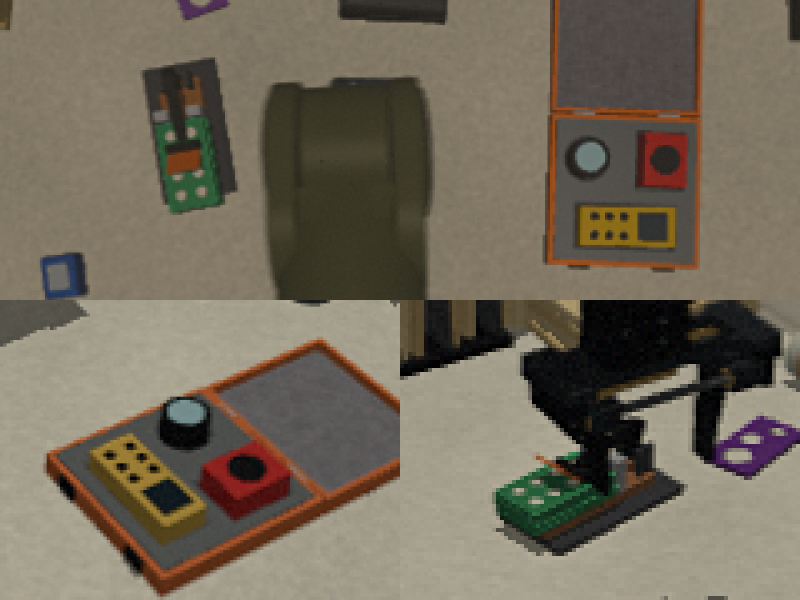

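```bash
python3 -c "
from bench import job
print(job.close_job())"
```

```text
the job is handed in; nothing more can be done
None
```

I handed the job in at about 57 s of the 210 s allowed: the final pictures show all four green templates squared up in one pile under the arm and the laser meter, tape measure and loupe seated in their cutouts, but `close_job` returned no verdict.

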